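Turn over the spot-cure bench: release, thread, lock, cure, unload

ROBOT

A 7-joint arm with a two-finger parallel gripper is mounted at the origin on a cart in front of the work surface, level with it; the furniture and walls round the work are solid. World frame = base frame: x ahead of the robot, y to its left, z up, the work surface at z = 0. Lengths are in m, angles in degrees, forces in N, time in s.
With the tool pointing down it reaches from about 0.425 to 0.925 m from the base axis. Payload 6.8 kg.
Tool frame: the origin (TCP) lies on the centre line of the jaws, within the pads' length; the fingertips stand 19 mm ahead of it and the grasp point (between the pads) is the TCP; z points along the fingers, y is the line along which they close (so a half turn about z gives the same grasp; the last joint's range is limited). The gripper opens to 88 mm and grips with 3 to 60 N. Pads are 20 mm wide; open, the fingers measure 115 mm over their backs; the gripper's body (75 mm by 178 mm) begins 61 mm behind the grasp point.
Start: joints at [-79.475, 27.33, 1.283, 89.118, -0.659, 63.558, -4.761], TCP at [0.194, 0.646, 0.242] pointing down, gripper open.
Joint ranges: [-169.35, 169.35], [-19.33, 120.38], [-80.79, 83.38], [13.8, 139.57], [-78.32, 258.32], [9.67, 109.79], [-169.56, 169.56]. Speed limits (degrees/s): [136.94, 136.94, 180, 180, 180, 180, 180].

INTERFACE

Orientations are given as a 3x3 rotation matrix whose columns are the frame's x, y, z axes.
In Python, from cell import r gives the robot as it stands.
- The arm moves only by the tool move_arm, never from a script. Its argument "commands" is a list that holds one entry, the list of rows, each a list of 6 numbers: the shift along the world's x, y, z scaled (see below), then the turn, a rotation vector about the world's x, y, z scaled (see below). In form: [[[dx, dy, dz, ax, ay, az], ...]]. A call has 1 to 10 rows; each row shifts and turns the commanded pose from where the row before left it; what a row does not reach is not made up. The controller multiplies each number of a shift by 0.02 m and each number of a turn by 360 degrees. A row lasts 1/10 s, in which the tool goes at most 50 mm and 8.59 degrees, less where a joint would pass 70% of its speed; a pose out of reach is approached as far as the arm can. A call with a number of a shift or a turn outside -1 to 1 is refused whole. A call with a gripper value outside its range is refused whole. "hand" is the finger opening in mm, from 0 to 87.8, set as the call begins (left out, the last holds). The fingers move at their own pace and stop on an object; the grip force is fixed at half the most. Time passes only in rows, so rows that do not move let the fingers close. It gives the time, the measured TCP pose, the force, the opening and the grip force at its end, in the units of the state.
- r.get_state(): the state, without advancing time (a new reading comes with each control period).
- r.snapshot(name): name is "scene" or "top"; returns the picture (400x640x3 uint8, red, green, blue); there is no depth.
- r.camera_params(name): a dict with "fov_y" (degrees; the focal length in pixels is half the picture's height over the tangent of half this angle, whatever the lens; pixels are square), "cx", "cy" (the principal point, pixels), "camera_from_world" (4x4, takes a point from world to camera coordinates). Camera axes: x right, y up, looking along -z (the intrinsics and any distortion apply to the point x, -y, -z); pixel columns grow to the right and rows downward; lengths in m; the calibration is good to about 2 mm. A picture is of the moment at which its call begins. camera_params takes no time and is no camera call.
- r.hand_in(): hands the job in; it is judged then, once.
The state is a dict: "time": time; "qpos": joint angles; "qd": joint speeds; "joint_efforts": joint torques, N m; "ee_pos": TCP position; "ee_rot": TCP orientation; "force": force on the tool from outside, world axes, zero at the start; "moment": the same for the moment, N m; "opening": finger opening in m; "grip_force": force on a finger pad.
Only numpy, scipy, OpenCV 4.12 (cv2) and the standard library are available. Lean on these libraries where they do the work, as an engineer would, in place of code of your own. Each camera call takes 0.05 s, during which the arm holds its last target. There are 200 camera calls.

TASK

First clear the spot-cure bench: both ratchet forceps were left locked, some of them on a cured light-guide stub (whitish bead) from the last run; release them by pressing the moving handle sideways out of the ratchet teeth, straight down here, and lay the cured stubs flat in the blue tray. Then put each fresh stub that lies on the table (blue bead) into a forceps of its own, its rod threaded through the eye of the cure head and its sleeve fully home against the head, squeeze the ring handles until the ratchet locks firmly on it, and let go. With all of them locked press the green cure button fully down, then release the forceps again and lay these stubs flat in the blue tray too, leaving both forceps open.

Things in the scene. Friction and masses are not known exactly. Their poses are not given: they have to be found in the camera images.
- forceps_a: bench-mounted ratchet forceps with ring handles on a grey foot plate (155 x 46 x 8 mm) fixed to the table; locked at the start, with or without a stub in it. Origin on the table below the pivot, handles to -x, jaws to +x, all working level at z 45 mm. The +y handle is fixed, the -y handle swings. Rings span 65 mm outside to outside when open, 53 mm locked, 50 mm at the stop
- forceps_b: a second forceps of the same build, sizes and axes as forceps_a; it too is locked at the start, with or without a stub in it. Either of the two may stand on the left
- forceps_a_lever (a joint): angle of forceps_a's moving handle, rad: 0 fully open, about 0.09 held by the first tooth only (too loose to hold a stub), about 0.14 locked by the second tooth, 0.18 at the stop
- forceps_b_lever (a joint): the same for forceps_b
- forceps_a_eye (a point): centre of the eye (8.6 mm across, axis along x) of the black cure head (28 x 28 x 6 mm) before the jaws, on its +x face where the rod enters: x 54, y 1.3, z 45 mm, axes as forceps_a. Beyond (8 to 34 mm to +x) a rest 9 mm wide, 7 mm below the eye's axis, carries the sleeve. Fully home a stub's sleeve touches this face: its centre is 25 mm to +x, 0 to 2 mm to -y, axes as the forceps'
- forceps_b_eye (a point): the same for forceps_b
- forceps_a_ring (a point): centre of the like ring of forceps_a's moving (-y) handle. Pressing this ring alone straight down 3 to 6 mm (about 6 N; it gives 7 mm at most) slides the ratchet teeth apart, and a spring swings the handle open if it is free to slide outwards (-y) before you lift; else it may catch on the first tooth. Locked, the rings are 5 mm apart: press on the outer (-y) half, off the fixed ring
- forceps_b_ring (a point): the same for forceps_b
- tray: shallow blue tray with a grey liner, loose (0.4 kg), 105 mm along its x and 165 mm along its y, 14 mm high, walls 3 mm thick, inner floor 3 mm above the table; origin under its centre. Holds four stubs side by side along its x, 40 mm apart
- control_box: white control box 78 x 62 x 45 mm, fixed; origin under its centre. The round green cure button (28 mm across) stands on its top, 15 mm from the centre towards -x
- cure_top (a point): centre of the green button's top face
- cure (a joint): how far the green button is pressed, m: 0 up, 0.006 fully down (5 N); springs back
- objective: black microscope objective, 52 mm across, 34 mm high, standing loose at the edge of the work; leave it alone; origin under its centre
- dust_cap: black round dust cap, 34 mm across, 12 mm high, loose; leave it alone; origin under its centre
- forceps_a_fixed_ring (a point): centre of the finger ring of forceps_a's fixed (+y) handle, at x -80, y +13 mm in forceps_a's frame: 24 mm across outside, 10 mm hole, 7 mm thick. Squeezing both rings together to the stop (about 10 N on the moving ring, against an opening spring) makes the ratchet teeth between the shanks engage; the forceps then stays shut when let go
- forceps_b_fixed_ring (a point): the same for forceps_b
- old_a_c (a point): cured stub (whitish bead) left clamped in forceps_a; not there in some runs. Same build, point and axes as fresh_1
- old_b_c (a point): cured stub (whitish bead) left clamped in forceps_b; not there in some runs. Same build, point and axes as fresh_1
- fresh_1_c (a point): fresh stub (blue bead where rod and sleeve meet) lying on the table; not there in some runs. A light-guide stub: a square brass sleeve 50 x 13 x 13 mm (three dark grooves near the blunt end) with a stiff round-ended steel rod 6 mm across that sticks out 38 mm to -x (rod end 63 mm from the sleeve's centre). 40 g, sleeve along x. Point: centre of the sleeve, 6.5 mm above what it lies on
- fresh_2_c (a point): the other fresh stub, not there in some runs (one fresh stub at least is there); same build, point and axes as fresh_1
- old_a_tip (a point): rounded end of the rod of old_a
- old_b_tip (a point): rounded end of the rod of old_b
- fresh_1_tip (a point): rounded end of the rod of fresh_1
- fresh_2_tip (a point): rounded end of the rod of fresh_2

How it is judged:
By the outcome, as a careful person would: the job done as asked, in the order asked, and still so for the second after the job is handed in, with the robot touching nothing.
Of old_a, old_b, fresh_1, fresh_2 only 3 to 4 are there at a start; the rules pass over those that are not, and their reading is None.
At some moment in a run one of fresh_1, fresh_2, tray may be knocked a few centimetres aside while the robot is not near it.
Once in a run the grip may slacken for a moment while it holds something.
It also fails if it takes over 210 s, if anything falls off the work surface, if the arm or the gripper's body presses on something with over 40 N, if the wrist force passes 120 N, or if a joint passes its speed limit or range.

## Working session

There is one attempt and no reset: what is moved stays moved. The work goes in short steps, Python scripts to look and compute and a tool call to move; the robot and the scene stay as the last step left them, time stands still between calls to the robot, and variables do not carry over. Pictures are saved under pics/ and viewed, at most 17 in all, crops included, and the job is handed in when it is done.

Besides the shell and the picture viewer there is one more tool, called after "Call:" by a JSON object that holds its "op" and its "data". move_arm: Moves the arm, as the interface text tells. Its arguments: {"type":"object","properties":{"commands":{"type":"array","items":{"type":"array","items":{"type":"array","items":{"type":"number","minimum":-1,"maximum":1}}}},"hand":{"type":"number"}},"required":["commands"]}

```bash
ls; mkdir -p pics; cat > h.py <<'E'
import numpy as np, cv2
from cell import r
def snap(n,f):
    im=r.snapshot(n); cv2.imwrite(f'pics/{f}.png',im[:,:,::-1]); return im
def ray(n,u,v):
    p=r.camera_params(n); f=200/np.tan(np.radians(p['fov_y']/2))
    T=np.array(p['camera_from_world']); d=np.array([(u-p['cx'])/f,-(v-p['cy'])/f,-1.])
    R=T[:3,:3]; return -R.T@T[:3,3], R.T@d
def pt(n,u,v,z):
    c,d=ray(n,u,v); return c+d*(z-c[2])/d[2]
def px(n,X):
    p=r.camera_params(n); f=200/np.tan(np.radians(p['fov_y']/2))
    q=np.array(p['camera_from_world'])@np.r_[X,1]; return np.array([p['cx']-f*q[0]/q[2],p['cy']+f*q[1]/q[2]])
E
python3 - <<'E'
from h import *
for n in('scene','top'):
    im=snap(n,n+'0'); p=r.camera_params(n); print(p)
    cv2.imwrite(f'pics/{n}0.png',cv2.resize(im[:,:,::-1],(800,500),interpolation=cv2.INTER_CUBIC))
print(r.get_state())
E
```

```text
pics
{'fov_y': 48.09505113075653, 'cx': 316.65885472939925, 'cy': 196.08973033440813, 'camera_from_world': array([[ 0.58321391, -0.81227412, -0.00850259, -0.47736266],
       [ 0.61203833,  0.432514  ,  0.66207305, -0.30871175],
       [-0.53410732, -0.39133412,  0.74939107, -0.90131494],
       [ 0.        ,  0.        ,  0.        ,  1.        ]])}
{'fov_y': 43.969317131634774, 'cx': 313.5381723579541, 'cy': 195.6508759038177, 'camera_from_world': array([[-0.02233919, -0.99925789, -0.03137868, -0.16206155],
       [ 0.98751439, -0.02695044,  0.15520632, -0.5948386 ],
       [-0.15593681, -0.02751971,  0.9873836 , -1.05932585],
       [ 0.        ,  0.        ,  0.        ,  1.        ]])}
{'time': 0.1, 'qpos': array([-79.47469166,  27.37041647,   1.27912342,  89.17114191,
        -0.65897286,  63.55847972,  -4.7607638 ]), 'qd': array([ 0.10956208, -0.00176829,  0.00472903, -0.16187725, -0.11010486,
        0.01697584,  0.01421087]), 'joint_efforts': array([ 4.63108488e-03, -5.84092605e+01,  1.54042013e+00, -2.73313808e+01,
       -5.41204191e-02,  1.31686038e-02,  9.28022587e-05]), 'ee_pos': array([0.19403414, 0.64598028, 0.24079719]), 'ee_rot': array([[-9.57740048e-01,  2.87634959e-01, -3.61321398e-04],
       [ 2.87635166e-01,  9.57738755e-01, -1.57731728e-03],
       [-1.07640084e-04, -1.61458867e-03, -9.99998691e-01]]), 'force': array([-0.20798343,  0.22918237,  0.45567702]), 'moment': array([-0.01506704,  0.02685337, -0.0074144 ]), 'grip_force': 0.0, 'opening': 0.08773119770110799}
```

View pics/top0.png

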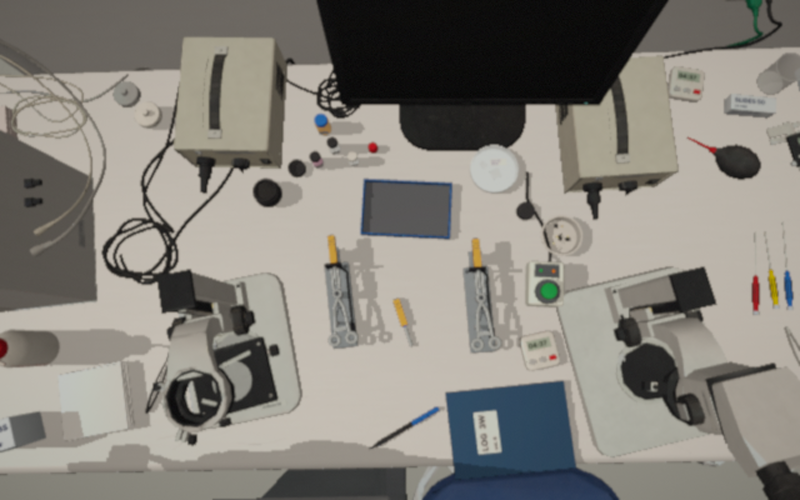

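View pics/scene0.png

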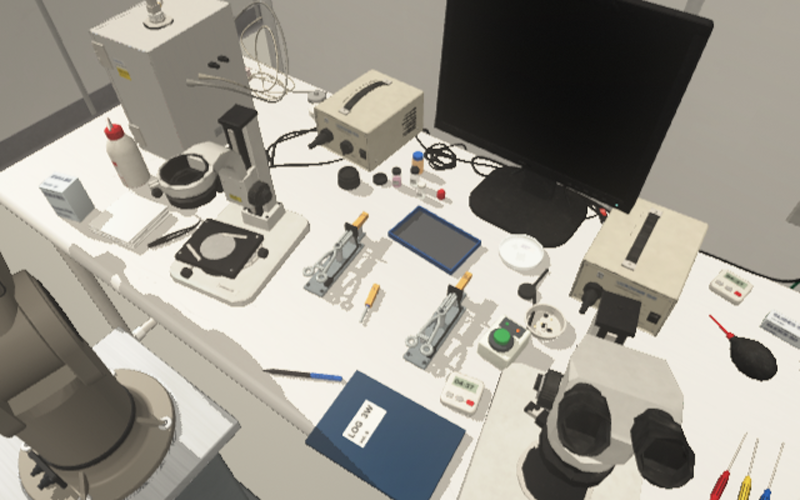

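Both forceps hold cured stubs (top view, sleeves at (333,250) and (477,255) of 800x500). There is one fresh stub at (402,318), the tray at (407,208) and the button at (547,291). Next I'll measure.

```bash
python3 - <<'E'
from h import *
c,d=ray('top',320,200); print('topcam',c); print('scenecam',ray('scene',320,200)[0])
im=cv2.imread('pics/top0.png')
im=r.snapshot('top')[:,:,::-1].copy(); cv2.imwrite('pics/t1.png',im)
crop=im[120:300,240:480]; cv2.imwrite('pics/c1.png',cv2.resize(crop,(800,600),interpolation=cv2.INTER_CUBIC))
hsv=cv2.cvtColor(im,cv2.COLOR_BGR2HSV)
def comps(n,m,amin,z):
    k,l,s,ce=cv2.connectedComponentsWithStats(m.astype(np.uint8))
    for i in range(1,k):
        if s[i,4]>=amin:
            ys,xs=np.where(l==i); (cx,cy),(w,h),a=cv2.minAreaRect(np.c_[xs,ys].astype(np.float32))
            box=cv2.boxPoints(((cx,cy),(w,h),a))
            print(n,s[i],np.round([cx,cy],1),'ctr',np.round(pt('top',cx,cy,z),4)[:2],'box',[tuple(np.round(pt('top',*b,z)[:2],4)) for b in box])
H,S,V=cv2.split(hsv)
comps('brass',(H>10)&(H<25)&(S>120)&(V>110),15,0.0515)
comps('green',(H>50)&(H<80)&(S>120)&(V>60),30,0.06)
m=(H>100)&(H<125)&(S>100); m[:135]=0;m[200:]=0
comps('tray',m,100,0.014)
E
```

```text
topcam [ 0.41860346 -0.20712479  1.13319841]
scenecam [-0.01405094 -0.60694247  0.87576828]
brass [255 100   9   5  27] [259. 102.] ctr [ 0.8096 -0.0571] box [(np.float64(0.8147), np.float64(-0.0479)), (np.float64(0.8141), np.float64(-0.0663)), (np.float64(0.8046), np.float64(-0.0662)), (np.float64(0.8052), np.float64(-0.0479))]
brass [263 189   7  22 112] [265.8 199.4] ctr [ 0.5839 -0.0711] box [(np.float64(0.6073), np.float64(-0.0629)), (np.float64(0.6082), np.float64(-0.0749)), (np.float64(0.5606), np.float64(-0.0792)), (np.float64(0.5597), np.float64(-0.0673))]
brass [378 191   7  23 126] [380.9 202.1] ctr [ 0.5711 -0.3246] box [(np.float64(0.5956), np.float64(-0.3172)), (np.float64(0.5964), np.float64(-0.3297)), (np.float64(0.5469), np.float64(-0.332)), (np.float64(0.5461), np.float64(-0.3196))]
brass [315 239  11  22 101] [319.9 249.6] ctr [ 0.4705 -0.188 ] box [(np.float64(0.4911), np.float64(-0.1767)), (np.float64(0.4939), np.float64(-0.1859)), (np.float64(0.4501), np.float64(-0.1994)), (np.float64(0.4473), np.float64(-0.1902))]
green [597   0  12  26 101] [602.5  12.5] ctr [ 0.9935 -0.8469] box [(np.float64(1.0247), np.float64(-0.8379)), (np.float64(1.0237), np.float64(-0.8627)), (np.float64(0.9626), np.float64(-0.8557)), (np.float64(0.9635), np.float64(-0.8312))]
green [432 226  14  13 138] [438.5 232. ] ctr [ 0.5016 -0.4444] box [(np.float64(0.5149), np.float64(-0.4313)), (np.float64(0.5142), np.float64(-0.4591)), (np.float64(0.4884), np.float64(-0.4574)), (np.float64(0.4891), np.float64(-0.4297))]
tray [289 144  72  47 223] [324.9 166.7] ctr [ 0.6623 -0.2037] box [(np.float64(0.6177), np.float64(-0.1195)), (np.float64(0.7204), np.float64(-0.1259)), (np.float64(0.7071), np.float64(-0.2886)), (np.float64(0.6053), np.float64(-0.2799))]
```

View pics/c1.png

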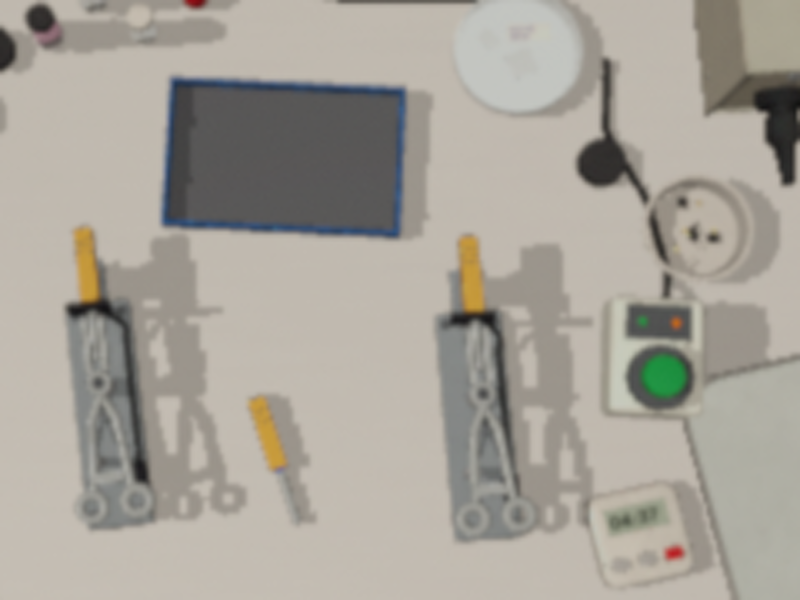

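The crop shows the left forceps rings at (91,507) and (138,500), the right ones at (472,519) and (518,514), and the pivots at (98,382) and (483,394). Now I'll fit the poses and check the microscope height for the travel path.

```bash
python3 - <<'E'
from h import *
def tri(a,b):
    c1,d1=ray('top',*a);c2,d2=ray('scene',*b)
    s=np.linalg.lstsq(np.c_[d1,-d2],c2-c1,rcond=None)[0]; p=c1+d1*s[0];q=c2+d2*s[1]; return np.round((p+q)/2,3),np.linalg.norm(p-q).round(3)
print('column',tri((142,232),(190,90)),'ringtop',tri((155,316),(152,140)),'R scope', tri((570,300),(500,250)))
F={'L':[((91,507),(-80,13)),((98,382),(0,0))],'R':[((472,519),(-80,13)),((483,394),(0,0))]}
sl={'L':(.5839,-.0711),'R':(.5711,-.3246)}
mv={'L':(138,500),'R':(518,514)}
for k in F:
    W=[pt('top',240+u*.3,120+v*.3,.0485)[:2] for (u,v),_ in F[k]]+[np.array(sl[k])]
    M=np.array([m for _,m in F[k]]+[(79,.3)])/1000
    W=np.array(W); wm=W.mean(0); mm=M.mean(0); A=(M-mm); B=(W-wm)
    th=np.arctan2((A[:,0]*B[:,1]-A[:,1]*B[:,0]).sum(),(A*B).sum()); R=np.array([[np.cos(th),-np.sin(th)],[np.sin(th),np.cos(th)]])
    t=wm-R@mm; print(k,'org',t.round(4),'yaw',np.degrees(th).round(2),'res',((W-(M@R.T+t))*1000).round(1).tolist())
    for nm,p in dict(home=(79,.3),mring=(-80,-16),press=(-80,-29),squeeze=(-80,0)).items(): print(nm,(R@np.array(p)/1000+t).round(4))
    print('mring seen',pt('top',240+mv[k][0]*.3,120+mv[k][1]*.3,.0485)[:2].round(4))
# fresh stub: brass box centre + rod
print('fresh brass at z.0131:',pt('top',319.9,249.6,.013).round(4),'tip',pt('top',240+297*.3,120+520*.3,.0065).round(4),'bead',pt('top',240+277*.3,120+468*.3,.0065).round(4))
print('btn',pt('top',438.5,232,.057).round(4))
print('tray', [pt('top',240+u*.3,120+v*.3,.014)[:2].round(4).tolist() for u,v in ((172,79),(404,90),(398,236),(164,223))])
E
```

```text
column (array([0.497, 0.113, 0.288]), np.float64(0.002)) ringtop (array([0.356, 0.096, 0.253]), np.float64(0.01)) R scope (array([ 0.383, -0.583,  0.382]), np.float64(0.049))
L org [ 0.5056 -0.0783] yaw 5.17 res [[-0.1, -0.1], [0.4, 0.3], [-0.3, -0.2]]
home [ 0.5842 -0.0709]
mring [ 0.4273 -0.1015]
press [ 0.4285 -0.1144]
squeeze [ 0.4259 -0.0855]
mring seen [ 0.4285 -0.1035]
R org [ 0.492  -0.3292] yaw 2.76 res [[-0.0, 0.5], [-0.1, -1.0], [0.2, 0.5]]
home [ 0.5709 -0.3251]
mring [ 0.4129 -0.3491]
press [ 0.4135 -0.362 ]
squeeze [ 0.4121 -0.3331]
mring seen [ 0.414  -0.3493]
fresh brass at z.0131: [ 0.4722 -0.1875  0.013 ] tip [ 0.4131 -0.2066  0.0065] bead [ 0.4481 -0.194   0.0065]
btn [ 0.5018 -0.4451  0.057 ]
tray [[0.7192, -0.1276], [0.7064, -0.2889], [0.6037, -0.281], [0.6172, -0.1204]]
```

Call:
{"op": "move_arm", "data": {"commands": [[[0.8,0,1,0,0,0.0061],[0.8,0,1,0,0,0.0061],[0.8,0,1,0,0,0.0061],[0.8,0,1,0,0,0.0061],[0.8,0,1,0,0,0.0061],[0.8,0,1,0,0,0.0061],[0.8,0,1,0,0,0.0061],[0.8,0,1,0,0,0.0061],[0.8,0,1,0,0,0.0061],[0.8,0,1,0,0,0.0061]]], "hand": 0}}

```text
time: 1.15
ee_pos: [0.3547, 0.6463, 0.4421]
ee_rot: [[-0.996, -0.093, -0.0], [-0.093, 0.996, -0.001], [0.0, -0.001, -1.0]]
force: [-0.2, 0.6, 0.9]
opening: 0.0112
grip_force: 0.0
```

Call:
{"op": "move_arm", "data": {"commands": [[[0.4,-1,0,0,0,0],[0.4,-1,0,0,0,0],[0.4,-1,0,0,0,0],[0.4,-1,0,0,0,0],[0.4,-1,0,0,0,0],[0.4,-1,0,0,0,0],[0.4,-1,0,0,0,0],[0.4,-1,0,0,0,0],[0.4,-1,0,0,0,0],[0.4,-1,0,0,0,0]]]}}

```text
time: 2.15
ee_pos: [0.4347, 0.445, 0.4416]
ee_rot: [[-0.996, -0.091, -0.0], [-0.091, 0.996, -0.0], [0.0, -0.0, -1.0]]
force: [0.2, -0.2, 0.4]
opening: 0.0004
grip_force: 0.0
```

Call:
{"op": "move_arm", "data": {"commands": [[[0,-1,0,0,0,0],[0,-1,0,0,0,0],[0,-1,0,0,0,0],[0,-1,0,0,0,0],[0,-1,0,0,0,0],[0,-1,0,0,0,0],[0,-1,0,0,0,0],[0,-1,0,0,0,0],[0,-1,0,0,0,0],[0,-1,0,0,0,0]]]}}

```text
time: 3.15
ee_pos: [0.4341, 0.2448, 0.4417]
ee_rot: [[-0.996, -0.091, 0.0], [-0.091, 0.996, 0.0], [-0.0, 0.0, -1.0]]
force: [-0.6, -0.5, -0.7]
opening: 0.0003
grip_force: 0.0
```

Call:
{"op": "move_arm", "data": {"commands": [[[0,-1,0,0,0,0],[0,-1,0,0,0,0],[0,-1,0,0,0,0],[0,-1,0,0,0,0],[0,-1,0,0,0,0],[0,-1,0,0,0,0],[0,-1,0,0,0,0],[0,-1,0,0,0,0],[0,-1,0,0,0,0],[0,-1,0,0,0,0]]]}}

```text
time: 4.15
ee_pos: [0.4338, 0.0449, 0.4417]
ee_rot: [[-0.996, -0.091, 0.0], [-0.091, 0.996, 0.0], [-0.0, 0.0, -1.0]]
force: [0.4, 0.1, 0.3]
opening: 0.0003
grip_force: 0.0
```

Call:
{"op": "move_arm", "data": {"commands": [[[0,-1,0,0,0,0],[0,-1,0,0,0,0],[0,-1,0,0,0,0],[0,-1,0,0,0,0],[0,-1,0,0,0,0],[0,-1,0,0,0,0],[0,-1,0,0,0,0],[0,-1,0,0,0,0],[0,0,0,0,0,0],[0,0,0,0,0,0]]]}}

```text
time: 5.15
ee_pos: [0.4339, -0.1135, 0.4416]
ee_rot: [[-0.996, -0.091, -0.0], [-0.091, 0.996, 0.001], [-0.0, 0.001, -1.0]]
force: [-0.4, 0.4, -0.2]
opening: 0.0005
grip_force: 0.0
```

Call:
{"op": "move_arm", "data": {"commands": [[[0,0,-1,0,0,0],[0,0,-1,0,0,0],[0,0,-1,0,0,0],[0,0,-1,0,0,0],[0,0,-1,0,0,0],[0,0,-1,0,0,0],[0,0,-1,0,0,0],[0,0,-1,0,0,0],[0,0,-1,0,0,0],[-0.25,-0.05,-1,0,0,0]]]}}

```text
time: 6.15
ee_pos: [0.4296, -0.113, 0.2409]
ee_rot: [[-0.996, -0.094, 0.0], [-0.094, 0.996, 0.0], [-0.0, 0.0, -1.0]]
force: [0.0, -0.7, -0.3]
opening: 0.0003
grip_force: 0.0
```

Call:
{"op": "move_arm", "data": {"commands": [[[0,0,-1,0,0,0],[0,0,-1,0,0,0],[0,0,-1,0,0,0],[0,0,-1,0,0,0],[0,0,-1,0,0,0],[0,0,-1,0,0,0],[0,0,-1,0,0,0],[0,0,-1,0,0,0],[0,0,0,0,0,0]]]}}

```text
time: 7.05
ee_pos: [0.4278, -0.113, 0.0798]
ee_rot: [[-0.996, -0.093, -0.004], [-0.093, 0.996, 0.001], [0.004, 0.001, -1.0]]
force: [0.4, -0.4, 0.9]
opening: 0.0006
grip_force: 0.0
```

```bash
python3 - <<'E'
from h import *
s=r.get_state(); print(s['ee_pos'],s['force'],s['qpos'].round(1))
a=r.snapshot('scene')[160:310,210:410,::-1]; cv2.imwrite('pics/c2.png',cv2.resize(a,(800,600),interpolation=cv2.INTER_CUBIC))
E
```

```text
[ 0.42778035 -0.11298638  0.0798076 ] [ 0.38261145 -0.40987695  0.86407113] [-15.5  22.   26.7 128.9 -18.1  32.8 120.2]
```

View pics/c2.png

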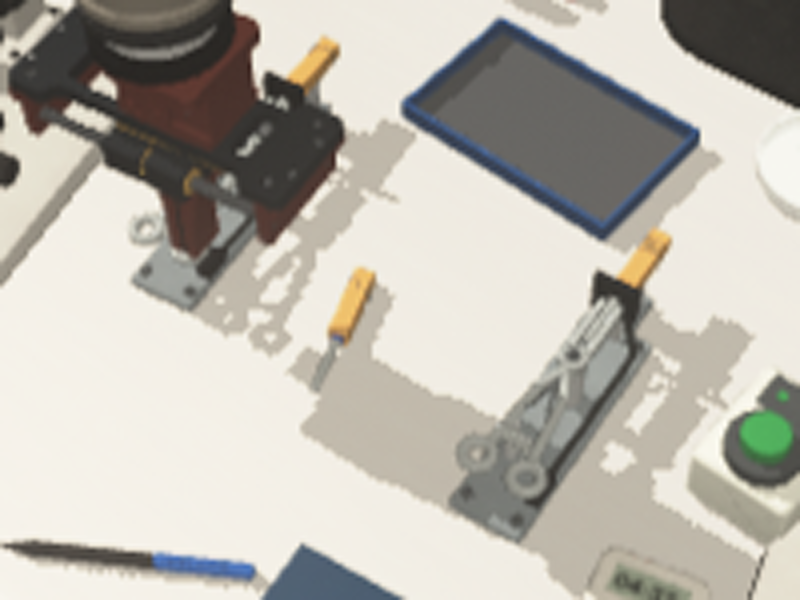

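The fingers stand over the left moving ring, near (190,250) in the crop. Next: press down.

Call:
{"op": "move_arm", "data": {"commands": [[[0,-0.08,-0.3,0,0,0],[0,0,-0.25,0,0,0],[0,0,-0.08,0,0,0],[0,0,-0.08,0,0,0],[0,0,-0.08,0,0,0],[0,0,0,0,0,0],[0,0,0,0,0,0]]]}}

```text
time: 7.8
ee_pos: [0.4294, -0.1162, 0.0661]
ee_rot: [[-0.996, -0.091, 0.001], [-0.091, 0.996, -0.0], [-0.001, -0.0, -1.0]]
force: [-0.1, 0.1, 3.7]
opening: 0.0007
grip_force: 1.8
```

Call:
{"op": "move_arm", "data": {"commands": [[[0,0,-0.1,0,0,0],[0,0,-0.05,0,0,0],[0,0,0,0,0,0],[0,0,0,0,0,0]]]}}

```text
time: 8.2
ee_pos: [0.4307, -0.1175, 0.0635]
ee_rot: [[-0.996, -0.09, 0.003], [-0.09, 0.996, -0.002], [-0.003, -0.002, -1.0]]
force: [0.7, -5.1, 5.3]
opening: -0.0
grip_force: 2.9
```

Call:
{"op": "move_arm", "data": {"commands": [[[0,-0.15,-0.04,0,0,0],[0,-0.15,0,0,0,0],[0,-0.15,0,0,0,0],[0,-0.15,0,0,0,0],[0,-0.1,0,0,0,0],[0,0,0,0,0,0]]]}}

```text
time: 8.8
ee_pos: [0.4303, -0.1298, 0.0625]
ee_rot: [[-0.996, -0.092, 0.002], [-0.092, 0.996, 0.0], [-0.002, 0.0, -1.0]]
force: [0.8, 1.3, 5.9]
opening: 0.0002
grip_force: 2.4
```

Call:
{"op": "move_arm", "data": {"commands": [[[0,-0.1,0.2,0,0,0],[0,-0.1,0.3,0,0,0],[0,0,1,0,0,0],[0,-1,1,0,0,0],[0,-1,0.5,0,0,0],[0,-1,0,0,0,0],[0,-1,0,0,0,0],[0,-1,0,0,0,0]]]}}

```text
time: 9.6
ee_pos: [0.4285, -0.235, 0.1223]
ee_rot: [[-0.996, -0.091, -0.001], [-0.091, 0.996, 0.0], [0.001, 0.0, -1.0]]
force: [-0.7, 0.3, -0.1]
opening: 0.0001
grip_force: 0.0
```

```bash
python3 - <<'E'
from h import *
s=r.get_state(); print(s['ee_pos'],s['force'])
a=r.snapshot('top')[180:290,240:400,::-1]; b=r.snapshot('scene')[180:290,230:390,::-1]
cv2.imwrite('pics/c3.png',cv2.resize(np.vstack([a,b]),(436,600),interpolation=cv2.INTER_CUBIC))
E
```

```text
[ 0.42854639 -0.23496129  0.1223007 ] [-0.65320329  0.32965332 -0.14261144]
```

View pics/c3.png

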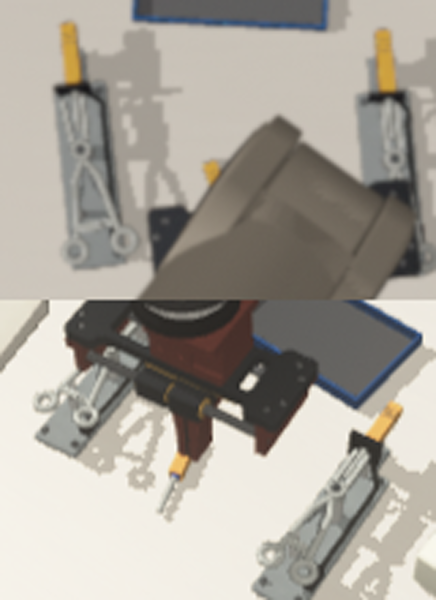

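The left forceps is open: its ring spacing went from 14 to 17.6 px. Now the right one.

Call:
{"op": "move_arm", "data": {"commands": [[[-0.1,-0.9,0,0,0,-0.0022],[-0.1,-0.9,0,0,0,-0.0022],[-0.1,-0.9,0,0,0,-0.0022],[-0.1,-0.9,0,0,0,0],[-0.1,-0.9,0,0,0,0],[-0.1,-0.9,-0.3,0,0,0],[-0.1,-0.9,-0.8,0,0,0],[0,0,-1,0,0,0],[0,0,0,0,0,0]]]}}

```text
time: 10.6
ee_pos: [0.4136, -0.3585, 0.078]
ee_rot: [[-0.999, -0.05, -0.004], [-0.05, 0.999, 0.003], [0.004, 0.003, -1.0]]
force: [-0.6, 0.5, 0.2]
opening: 0.0005
grip_force: 0.0
```

Call:
{"op": "move_arm", "data": {"commands": [[[0,-0.1,-0.3,0,0,0],[0,0,-0.25,0,0,0],[0,0,-0.12,0,0,0],[0,0,-0.12,0,0,0],[0,0,-0.12,0,0,0],[0,0,-0.05,0,0,0],[0,0,0,0,0,0],[0,0,0,0,0,0]]]}}

```text
time: 11.4
ee_pos: [0.417, -0.3649, 0.0627]
ee_rot: [[-0.999, -0.049, 0.005], [-0.049, 0.999, -0.005], [-0.004, -0.005, -1.0]]
force: [0.4, -4.0, 6.7]
opening: 0.0007
grip_force: 3.5
```

Call:
{"op": "move_arm", "data": {"commands": [[[0,-0.15,0,0,0,0],[0,-0.15,0,0,0,0],[0,-0.15,0,0,0,0],[0,-0.15,0,0,0,0],[0,-0.1,0,0,0,0],[0,0,0,0,0,0],[0,-0.1,0.2,0,0,0],[0,-0.1,0.3,0,0,0],[0,0,1,0,0,0],[0,0,1,0,0,0]]]}}

```text
time: 12.4
ee_pos: [0.4144, -0.3804, 0.1114]
ee_rot: [[-0.999, -0.049, -0.001], [-0.049, 0.999, -0.0], [0.001, -0.0, -1.0]]
force: [-0.8, -0.1, 0.4]
opening: 0.0004
grip_force: 0.0
```

Call:
{"op": "move_arm", "data": {"commands": [[[1,0.35,0.3,0,0,0],[1,0.35,0,0,0,0],[1,0.35,0,0,0,0],[1,0.35,0,0,0,0],[1,0.35,0,0,0,0],[1,0.35,0,0,0,0],[1,0.35,0,0,0,0],[0.6,0.35,0,0,0,0],[0,0,0,0,0,0],[0,0,0,0,0,0]]], "hand": 40}}

```text
time: 13.4
ee_pos: [0.5666, -0.3241, 0.1163]
ee_rot: [[-0.999, -0.05, -0.001], [-0.05, 0.999, -0.0], [0.001, 0.0, -1.0]]
force: [-0.7, -0.1, -0.1]
opening: 0.0398
grip_force: 0.0
```

```bash
python3 - <<'E'
from h import *
s=r.get_state(); print(s['ee_pos'],s['force'])
a=r.snapshot('top')[180:290,240:420,::-1]; b=r.snapshot('scene')[180:300,240:420,::-1]
cv2.imwrite('pics/c4.png',cv2.resize(np.vstack([a,b]),(468,598),interpolation=cv2.INTER_CUBIC))
E
```

```text
[ 0.56656649 -0.32408525  0.11632246] [-0.67246183 -0.14485126 -0.13247868]
```

View pics/c4.png

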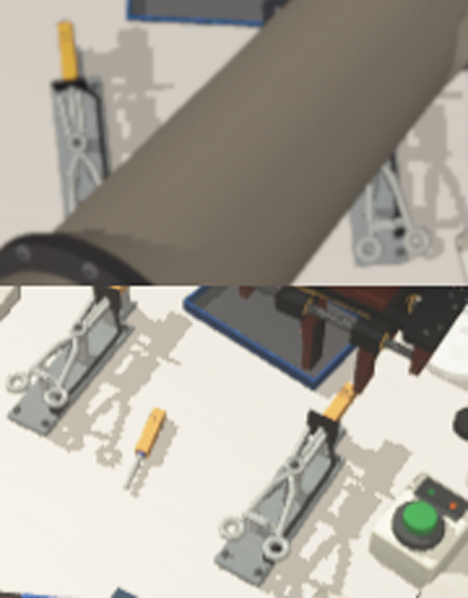

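Both forceps are open (right rings about 50/2.6 = 19 px apart). Next: descend on the right stub and grip it.

Call:
{"op": "move_arm", "data": {"commands": [[[0.2,-0.03,-0.7,0,0,0],[0,0,-0.8,0,0,0],[0,0,-0.8,0,0,0],[0,0,-0.6,0,0,0],[0,0,0,0,0,0],[0,0,0,0,0,0]]]}}

```text
time: 14.1
ee_pos: [0.5709, -0.3248, 0.0584]
ee_rot: [[-0.999, -0.05, -0.001], [-0.05, 0.999, 0.0], [0.001, 0.0, -1.0]]
force: [-0.7, -0.2, 0.1]
opening: 0.0403
grip_force: 0.0
```

Call:
{"op": "move_arm", "data": {"commands": [[[0,0,0,0,0,0],[0,0,0,0,0,0],[0,0,0,0,0,0],[0,0,0,0,0,0],[0,0,0,0,0,0]]], "hand": 5}}

```text
time: 14.6
ee_pos: [0.5715, -0.3249, 0.0594]
ee_rot: [[-0.999, -0.05, 0.001], [-0.05, 0.999, -0.0], [-0.001, -0.0, -1.0]]
force: [-0.7, 0.4, 1.9]
opening: 0.0128
grip_force: 30.0
```

Call:
{"op": "move_arm", "data": {"commands": [[[0.3,0.014,0,0,0,0],[0.5,0.024,0,0,0,0],[0.6,0.029,0,0,0,0],[0.6,0.029,0,0,0,0],[0.5,0.024,0,0,0,0],[0,0,0.5,0,0,0],[0,0,0.8,0,0,0],[0,0,0.8,0,0,0],[0,0,0,0,0,0]]]}}

```text
time: 15.5
ee_pos: [0.6224, -0.3239, 0.1048]
ee_rot: [[-0.999, -0.049, 0.005], [-0.049, 0.999, -0.002], [-0.005, -0.003, -1.0]]
force: [0.3, -0.4, -0.7]
opening: 0.0127
grip_force: 30.0
```

```bash
cat >> h.py <<'E'
def tray():
    im=np.ascontiguousarray(r.snapshot('top')[:,:,::-1]); H,S,V=cv2.split(cv2.cvtColor(im,cv2.COLOR_BGR2HSV))
    m=((H>100)&(H<125)&(S>100)); m[:130]=0;m[215:]=0;m[:,:250]=0;m[:,420:]=0
    ys,xs=np.where(m); P=np.array([pt('top',x,y,.014)[:2] for x,y in zip(xs,ys)]); return P.round(4)
E
python3 - <<'E'
from h import *
s=r.get_state(); print(s['ee_pos'],s['force'],s['opening'],s['grip_force'])
P=tray(); print(len(P)); 
a=P[:,0]+.0814*P[:,1]; b=P[:,1]-.0814*P[:,0]
print(np.percentile(a,[1,99]),np.percentile(b,[1,99]), 'ref',.6616-.2045*.0814, -.2045-.0814*.6616)
E
```

```text
[ 0.62241734 -0.32389748  0.104792  ] [ 0.29197717 -0.44965112 -0.68406557] 0.012659108309350965 29.99992311000824
113
[0.60374539 0.70771841] [-0.30671898 -0.17072885] ref 0.6449537 -0.25835423999999996
```

```bash
python3 - <<'E'
from h import *
P=tray(); a=P[:,0]-.0814*P[:,1]; b=P[:,1]+.0814*P[:,0]
# tray x=(.9967,-.0814), y=(.0814,.9967)
print(np.percentile(a,[1,99]),np.percentile(b,[1,99]),'ref',.6616+.2045*.0814,-.2045+.0814*.6616)
E
```

```text
[0.62768901 0.73027441] [-0.19112902 -0.06876442] ref 0.6782463 -0.15064576
```

Call:
{"op": "move_arm", "data": {"commands": [[[0.45,0.6,0,0,0,-0.0035],[0.45,0.6,0,0,0,-0.0035],[0.45,0.6,0,0,0,-0.0035],[0.45,0.6,0,0,0,-0.0035],[0.45,0.6,0,0,0,-0.0035],[0.47,0.65,0,0,0,-0.0035],[0,0,0,0,0,0]]]}}

```text
time: 16.3
ee_pos: [0.6768, -0.2459, 0.0998]
ee_rot: [[-0.997, 0.078, -0.0], [0.078, 0.997, 0.002], [0.001, 0.002, -1.0]]
force: [0.1, -0.3, -0.9]
opening: 0.0127
grip_force: 30.0
```

Call:
{"op": "move_arm", "data": {"commands": [[[0,-0.25,-0.8,0,0,0],[0,0,-1,0,0,0],[0,0,-1,0,0,0],[0,0,-0.6,0,0,0],[0,0,-0.3,0,0,0],[0,0,0,0,0,0],[0,0,0,0,0,0]]]}}

```text
time: 17.0
ee_pos: [0.6757, -0.2546, 0.0272]
ee_rot: [[-0.997, 0.082, 0.0], [0.082, 0.997, -0.0], [-0.0, -0.0, -1.0]]
force: [0.1, -0.2, -0.6]
opening: 0.0125
grip_force: 30.0
```

Call:
{"op": "move_arm", "data": {"commands": [[[0,0.18,-0.1,0,0,0],[0,0,-0.07,0,0,0],[0,0,0,0,0,0],[0,0,0,0,0,0]]]}}

```text
time: 17.4
ee_pos: [0.6761, -0.2503, 0.0243]
ee_rot: [[-0.997, 0.081, 0.001], [0.081, 0.997, 0.0], [-0.001, 0.0, -1.0]]
force: [-2.0, 2.2, 4.4]
opening: 0.0128
grip_force: 3.0
```

Call:
{"op": "move_arm", "data": {"commands": [[[0,0,0,0,0,0],[0,0,0,0,0,0],[0,0,0,0,0,0]]], "hand": 26}}

```text
time: 17.7
ee_pos: [0.6754, -0.2507, 0.0232]
ee_rot: [[-0.997, 0.082, -0.0], [0.082, 0.997, -0.0], [0.0, -0.0, -1.0]]
force: [-0.1, 0.0, -0.0]
opening: 0.0257
grip_force: 0.0
```

Call:
{"op": "move_arm", "data": {"commands": [[[0,0,0.5,0,0,0],[0,0,1,0,0,0],[0,0,1,0,0,0],[0,0,1,0,0,0],[0,0,1,0,0,0],[0,0,0.3,0,0,0]]]}}

```text
time: 18.3
ee_pos: [0.6772, -0.2518, 0.1238]
ee_rot: [[-0.997, 0.082, 0.005], [0.082, 0.997, -0.002], [-0.005, -0.001, -1.0]]
force: [0.2, -0.6, 0.7]
opening: 0.0258
grip_force: 0.0
```

Call:
{"op": "move_arm", "data": {"commands": [[[-0.5,1,0,0,0,0.00304],[-0.5,1,0,0,0,0.00304],[-0.5,1,0,0,0,0.00304],[-0.5,1,0,0,0,0.00304],[-0.5,1,0,0,0,0.00304],[-0.5,1,0,0,0,0.00304],[-0.5,1,0,0,0,0.00304],[-0.5,1,0,0,0,0.00304],[-0.56,1,0,0,0,0.00304],[0,0,0,0,0,0]]], "hand": 40}}

```text
time: 19.3
ee_pos: [0.5833, -0.0674, 0.1195]
ee_rot: [[-0.996, -0.094, -0.001], [-0.094, 0.996, 0.002], [0.001, 0.002, -1.0]]
force: [-0.3, -0.7, -0.4]
opening: 0.0403
grip_force: 0.0
```

```bash
python3 - <<'E'
from h import *
s=r.get_state(); print(s['ee_pos'],s['force'])
im=r.snapshot('top'); cv2.imwrite('pics/c5.png',cv2.resize(im[120:300,240:480,::-1],(640,480),interpolation=cv2.INTER_CUBIC))
E
```

```text
[ 0.5832585  -0.06739917  0.1194973 ] [-0.25911076 -0.69606023 -0.38598596]
```

View pics/c5.png

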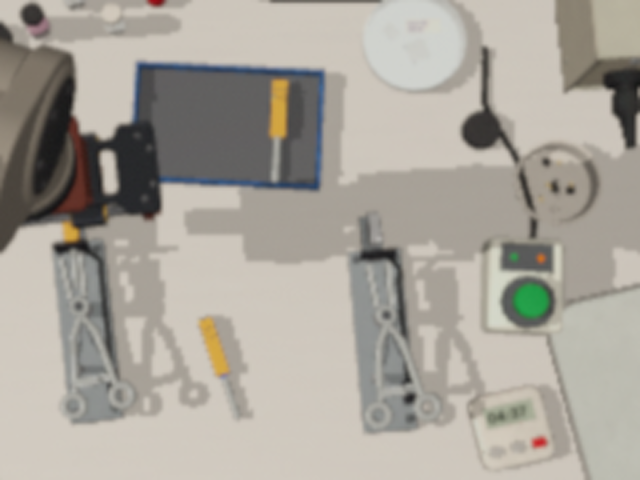

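The right stub lies flat in the tray at (278,130), and the right forceps is empty and open. Now the left stub.

Call:
{"op": "move_arm", "data": {"commands": [[[0.05,-0.15,-0.7,0,0,0],[0,0,-0.8,0,0,0],[0,0,-0.9,0,0,0],[0,0,-0.6,0,0,0],[0,0,0,0,0,0],[0,0,0,0,0,0]]]}}

```text
time: 19.95
ee_pos: [0.5852, -0.0744, 0.059]
ee_rot: [[-0.996, -0.089, -0.001], [-0.089, 0.996, -0.0], [0.001, -0.0, -1.0]]
force: [0.5, -0.4, 0.3]
opening: 0.0399
grip_force: 0.0
```

Call:
{"op": "move_arm", "data": {"commands": [[[0,0,0,0,0,0],[0,0,0,0,0,0],[0,0,0,0,0,0],[0,0,0,0,0,0],[0,0,0,0,0,0]]], "hand": 5}}

```text
time: 20.45
ee_pos: [0.5857, -0.0723, 0.06]
ee_rot: [[-0.996, -0.09, 0.0], [-0.09, 0.996, 0.002], [-0.001, 0.002, -1.0]]
force: [-1.1, 4.7, 5.3]
opening: 0.0129
grip_force: 29.5
```

Call:
{"op": "move_arm", "data": {"commands": [[[0,0.1,-0.05,0,0,0],[0.3,0.027,0,0,0,0],[0.5,0.045,0,0,0,0],[0.6,0.054,0,0,0,0],[0.6,0.054,0,0,0,0],[0.5,0.045,0,0,0,0],[0,0,0.5,0,0,0],[0,0,0.8,0,0,0],[0,0,0.8,0,0,0],[0,0,0,0,0,0]]]}}

```text
time: 21.45
ee_pos: [0.6371, -0.0679, 0.1039]
ee_rot: [[-0.996, -0.089, 0.005], [-0.089, 0.996, -0.0], [-0.005, -0.001, -1.0]]
force: [0.6, -0.1, -0.3]
opening: 0.0126
grip_force: 30.0
```

```bash
python3 - <<'E'
from h import *
s=r.get_state(); print(s['ee_pos'],s['force'],s['opening'])
P=tray(); a=P[:,0]-.0814*P[:,1]; b=P[:,1]+.0814*P[:,0]
print(np.percentile(a,[1,99]),np.percentile(b,[1,99]),'ref',.6616+.2045*.0814,-.2045+.0814*.6616)
E
```

```text
[ 0.63710789 -0.06786885  0.10394074] [ 0.59873717 -0.12958807 -0.32878946] 0.012556560981741934
[0.62775355 0.73020987] [-0.22982879 -0.06927905] ref 0.6782463 -0.15064576
```

Call:
{"op": "move_arm", "data": {"commands": [[[0.45,-0.9,0,0,0,-0.0054],[0.45,-0.9,0,0,0,-0.0054],[0.45,-0.9,0,0,0,-0.0054],[0.45,-0.9,0,0,0,-0.0054],[0.5,-0.9,0,0,0,-0.0056],[0,-0.15,-0.4,0,0,0],[0,0,-1,0,0,0],[0,0,-1,0,0,0],[0,0,-0.8,0,0,0],[0,0,-0.4,0,0,0]]]}}

```text
time: 22.5
ee_pos: [0.6801, -0.16, 0.0263]
ee_rot: [[-0.997, 0.081, -0.003], [0.081, 0.997, 0.001], [0.003, 0.0, -1.0]]
force: [-1.4, 1.4, 4.7]
opening: 0.0124
grip_force: 30.0
```

Call:
{"op": "move_arm", "data": {"commands": [[[0,0,0,0,0,0],[0,0,0,0,0,0]]]}}

```text
time: 22.7
ee_pos: [0.6816, -0.1605, 0.0287]
ee_rot: [[-0.997, 0.081, 0.0], [0.081, 0.997, -0.0], [-0.001, -0.0, -1.0]]
force: [0.5, -0.5, 0.7]
opening: 0.0129
grip_force: 30.0
```

Call:
{"op": "move_arm", "data": {"commands": [[[0.1,0,-0.1,0,0,0],[0,0,-0.08,0,0,0],[0,0,-0.03,0,0,0],[0,0,0,0,0,0]]]}}

```text
time: 23.1
ee_pos: [0.6842, -0.1602, 0.0253]
ee_rot: [[-0.997, 0.081, 0.002], [0.081, 0.997, 0.0], [-0.002, 0.0, -1.0]]
force: [-1.6, 0.1, 4.2]
opening: 0.0128
grip_force: 30.0
```

Call:
{"op": "move_arm", "data": {"commands": [[[0,0,0,0,0,0],[0,0,0,0,0,0],[0,0,0,0,0,0]]], "hand": 26}}

```text
time: 23.4
ee_pos: [0.6831, -0.1602, 0.024]
ee_rot: [[-0.997, 0.081, -0.0], [0.081, 0.997, 0.0], [0.0, 0.0, -1.0]]
force: [0.5, -0.4, 0.3]
opening: 0.0257
grip_force: 0.0
```

Call:
{"op": "move_arm", "data": {"commands": [[[0,0,0.5,0,0,0],[0,0,1,0,0,0],[0,0,1,0,0,0],[0,0,1,0,0,0],[0,0,1,0,0,0],[0,0.5,1,0,0,0],[0,1,1,0,0,0],[0,1,0,0,0,0],[0,1,0,0,0,0],[0,0,0,0,0,0]]]}}

```text
time: 24.4
ee_pos: [0.684, -0.0851, 0.1547]
ee_rot: [[-0.997, 0.075, 0.0], [0.075, 0.997, 0.003], [-0.0, 0.003, -1.0]]
force: [0.6, 0.3, -0.1]
opening: 0.0259
grip_force: 0.0
```

```bash
python3 - <<'E'
from h import *
s=r.get_state(); print(s['ee_pos'],s['force'])
im=r.snapshot('top')[:,:,::-1].copy(); cv2.imwrite('pics/c6.png',cv2.resize(im[120:300,240:480],(640,480),interpolation=cv2.INTER_CUBIC))
H,S,V=cv2.split(cv2.cvtColor(im,cv2.COLOR_BGR2HSV)); m=((H>10)&(H<25)&(S>120)&(V>110)); m[:140]=0
k,l,st,ce=cv2.connectedComponentsWithStats(m.astype(np.uint8))
for i in range(1,k):
    if st[i,4]>40:
        ys,xs=np.where(l==i); (cx,cy),wh,a=cv2.minAreaRect(np.c_[xs,ys].astype(np.float32)); z=.012 if cy>210 else .015
        W=np.array([pt('top',x,y,z)[:2] for x,y in zip(xs,ys)]); C=W-W.mean(0); v=np.linalg.svd(C)[2][0]; v*=np.sign(v[0])
        q=C@v; print((cx,cy),'centroid',W.mean(0).round(4),'yaw',np.degrees(np.arctan2(v[1],v[0])).round(1),'ext',q.min().round(4),q.max().round(4), 'mid',(W.mean(0)+v*(q.max()+q.min())/2).round(4))
E
```

```text
[ 0.68397249 -0.08511737  0.15471967] [ 0.64394982  0.26777362 -0.09520013]
(305.3502197265625, 158.8968963623047) centroid [ 0.6812 -0.1591] yaw -5.5 ext -0.0231 0.0244 mid [ 0.6819 -0.1591]
(344.0, 160.5) centroid [ 0.6758 -0.2488] yaw -4.2 ext -0.025 0.0247 mid [ 0.6756 -0.2488]
(319.8499755859375, 249.5500030517578) centroid [ 0.4725 -0.1873] yaw 17.5 ext -0.0231 0.023 mid [ 0.4725 -0.1874]
```

View pics/c6.png

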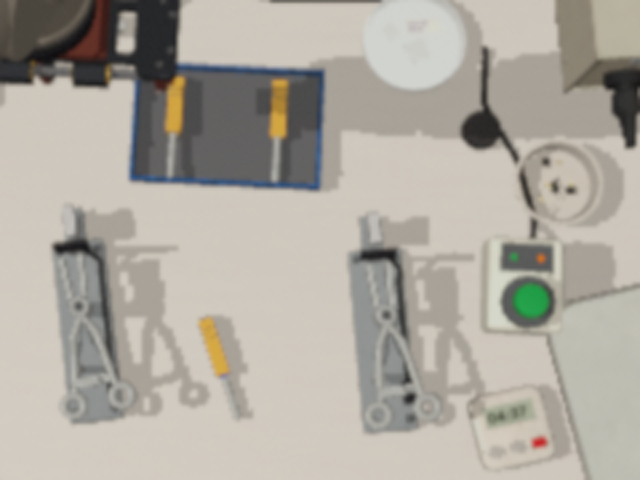

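The tray holds both cured stubs and both forceps are empty and open. The fresh stub is at (215,348) in the crop, about (0.472, -0.188), yaw 17°. Next: fetch it.

Call:
{"op": "move_arm", "data": {"commands": [[[-1,-0.5,0,0,0,0.006],[-1,-0.5,0,0,0,0.006],[-1,-0.5,0,0,0,0.006],[-1,-0.5,0,0,0,0.006],[-1,-0.5,0,0,0,0.006],[-1,-0.5,0,0,0,0.006],[-1,-0.5,0,0,0,0.006],[-1,-0.5,0,0,0,0.006],[-1,-0.5,0,0,0,0.006],[-1,-0.5,0,0,0,0.006]]], "hand": 40}}

```text
time: 25.45
ee_pos: [0.4819, -0.1921, 0.1545]
ee_rot: [[-0.957, -0.291, -0.0], [-0.291, 0.957, -0.001], [0.0, -0.001, -1.0]]
force: [-0.4, -0.2, 0.0]
opening: 0.0401
grip_force: 0.0
```

Call:
{"op": "move_arm", "data": {"commands": [[[-0.59,-0.17,0,0,0,0],[0,0,-1,0,0,0],[0,0,-1,0,0,0],[0,0,-1,0,0,0],[0,0,-1,0,0,0],[0,0,-1,0,0,0],[0,0,0,0,0,0],[0,0,0,0,0,0],[0,0,0,0,0,0]]]}}

```text
time: 26.35
ee_pos: [0.4722, -0.1941, 0.0552]
ee_rot: [[-0.957, -0.291, 0.001], [-0.291, 0.957, -0.001], [-0.001, -0.001, -1.0]]
force: [0.6, -0.3, 0.5]
opening: 0.0402
grip_force: 0.0
```

```bash
python3 - <<'E'
from h import *
s=r.get_state(); print(s['ee_pos'],s['ee_rot'][:2,1],s['force'])
a=r.snapshot('scene')[180:300,240:400,::-1]
cv2.imwrite('pics/c7.png',cv2.resize(a,(640,480),interpolation=cv2.INTER_CUBIC))
E
```

```text
[ 0.4722217  -0.19411048  0.05523998] [-0.29108541  0.95669665] [ 0.57869059 -0.28239844  0.4995844 ]
```

View pics/c7.png

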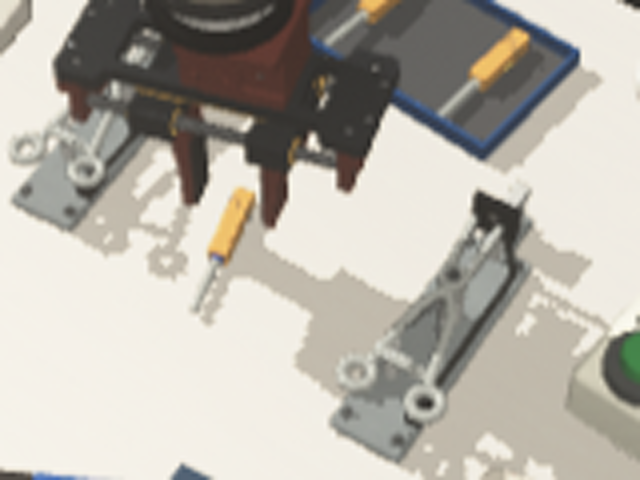

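The fingers straddle the fresh stub at (230,225). Next: lower and grip.

Call:
{"op": "move_arm", "data": {"commands": [[[0,0.27,-0.8,0,0,0],[0,0,-0.7,0,0,0],[0,0,-0.22,0,0,0],[0,0,0,0,0,0],[0,0,0,0,0,0]]]}}

```text
time: 26.9
ee_pos: [0.4716, -0.1886, 0.02]
ee_rot: [[-0.957, -0.291, 0.0], [-0.291, 0.957, -0.0], [-0.0, -0.0, -1.0]]
force: [1.2, 0.1, -0.5]
opening: 0.0401
grip_force: 0.0
```

Call:
{"op": "move_arm", "data": {"commands": [[[0,0,0,0,0,0],[0,0,0,0,0,0],[0,0,0,0,0,0],[0,0,0,0,0,0],[0,0,0,0,0,0]]], "hand": 5}}

```text
time: 27.4
ee_pos: [0.4716, -0.1883, 0.0199]
ee_rot: [[-0.956, -0.292, 0.0], [-0.292, 0.956, -0.0], [-0.0, -0.0, -1.0]]
force: [-0.0, -0.7, 0.8]
opening: 0.0126
grip_force: 30.0
```

Call:
{"op": "move_arm", "data": {"commands": [[[0,0,0.4,0,0,0],[0,0,1,0,0,0],[0,0,1,0,0,0],[0,0,1,0,0,0],[0,0,1,0,0,0],[0,0,0.6,0,0,0]]]}}

```text
time: 28.0
ee_pos: [0.472, -0.1884, 0.1216]
ee_rot: [[-0.957, -0.292, 0.002], [-0.292, 0.957, -0.0], [-0.002, -0.001, -1.0]]
force: [0.4, 0.4, -1.0]
opening: 0.0125
grip_force: 30.0
```

Call:
{"op": "move_arm", "data": {"commands": [[[0.83,-0.74,0,0,0,-0.0044],[0.83,-0.74,0,0,0,-0.0044],[0.83,-0.74,0,0,0,-0.0044],[0.83,-0.74,0,0,0,-0.0044],[0.83,-0.74,0,0,0,-0.0044],[0.83,-0.74,0,0,0,-0.0044],[0.83,-0.74,0,0,0,-0.0044],[0.83,-0.74,0,0,0,-0.0044],[0.83,-0.74,0,0,0,-0.0042],[0,0,0,0,0,0]]]}}

```text
time: 29.0
ee_pos: [0.6221, -0.323, 0.1197]
ee_rot: [[-0.999, -0.048, 0.0], [-0.048, 0.999, -0.002], [-0.0, -0.002, -1.0]]
force: [-1.1, -0.8, 0.3]
opening: 0.013
grip_force: 30.0
```

Call:
{"op": "move_arm", "data": {"commands": [[[0,0,-0.8,0,0,0],[0,0,-0.8,0,0,0],[0,0,-0.8,0,0,0],[0,0,0,0,0,0],[0,0,0,0,0,0],[0,0,0,0,0,0]]]}}

```text
time: 29.6
ee_pos: [0.6212, -0.3216, 0.0724]
ee_rot: [[-0.999, -0.048, 0.001], [-0.048, 0.999, -0.0], [-0.001, -0.0, -1.0]]
force: [0.9, -0.5, -0.1]
opening: 0.0126
grip_force: 30.0
```

```bash
python3 - <<'E'
from h import *
s=r.get_state(); print(s['ee_pos'],s['ee_rot'].round(4).tolist(),s['force'],s['opening'])
E
```

```text
[ 0.62121909 -0.3216346   0.07238305] [[-0.9988, -0.0484, 0.0007], [-0.0484, 0.9988, -0.0004], [-0.0007, -0.0004, -1.0]] [ 0.85151953 -0.52615672 -0.1266889 ] 0.012595189580473823
```

Call:
{"op": "move_arm", "data": {"commands": [[[0,-0.02,-0.4,0,0,0],[0,0,-0.3,0,0,0],[0,0,0,0,0,0],[0,0,0,0,0,0],[-0.2,-0.01,0,0,0,0],[-0.2,-0.01,0,0,0,0],[-0.2,-0.01,0,0,0,0],[-0.2,-0.01,0,0,0,0],[0,0,0,0,0,0]]]}}

```text
time: 30.5
ee_pos: [0.6042, -0.3229, 0.058]
ee_rot: [[-0.999, -0.048, -0.0], [-0.048, 0.999, 0.0], [0.0, 0.0, -1.0]]
force: [0.1, -0.3, -0.3]
opening: 0.0127
grip_force: 30.0
```

Call:
{"op": "move_arm", "data": {"commands": [[[-0.25,-0.012,0.01,0,0,0],[-0.25,-0.012,0,0,0,0],[-0.25,-0.012,0,0,0,0],[-0.25,-0.012,0,0,0,0],[-0.2,-0.01,0,0,0,0],[0,0,0,0,0,0]]]}}

```text
time: 31.1
ee_pos: [0.5799, -0.324, 0.0581]
ee_rot: [[-0.999, -0.048, -0.001], [-0.048, 0.999, 0.0], [0.001, 0.0, -1.0]]
force: [-0.8, -1.1, -0.2]
opening: 0.0125
grip_force: 30.0
```

Call:
{"op": "move_arm", "data": {"commands": [[[-0.15,-0.007,0,0,0,0],[-0.15,-0.007,0,0,0,0],[-0.1,-0.005,0,0,0,0],[0,0,0,0,0,0],[0,0,0,0,0,0]]]}}

```text
time: 31.6
ee_pos: [0.5727, -0.3243, 0.058]
ee_rot: [[-0.999, -0.048, -0.001], [-0.048, 0.999, -0.0], [0.001, -0.0, -1.0]]
force: [-0.5, -2.2, -0.2]
opening: 0.0127
grip_force: 30.0
```

Call:
{"op": "move_arm", "data": {"commands": [[[-0.1,-0.03,0,0,0,0],[0,0,0,0,0,0],[0,0,0,0,0,0]]]}}

```text
time: 31.9
ee_pos: [0.5708, -0.3246, 0.0579]
ee_rot: [[-0.999, -0.048, -0.0], [-0.048, 0.999, 0.0], [0.0, 0.0, -1.0]]
force: [-0.4, -0.6, -0.4]
opening: 0.0127
grip_force: 30.0
```

Call:
{"op": "move_arm", "data": {"commands": [[[-0.1,-0.01,0,0,0,0],[0,0,0,0,0,0],[0,0,0,0,0,0]]]}}

```text
time: 32.2
ee_pos: [0.5706, -0.3246, 0.0582]
ee_rot: [[-0.999, -0.049, 0.003], [-0.049, 0.999, -0.0], [-0.003, -0.001, -1.0]]
force: [4.6, -1.2, -2.7]
opening: 0.0128
grip_force: 30.0
```

Call:
{"op": "move_arm", "data": {"commands": [[[-0.06,0,-0.02,0,0,0],[0,0,0,0,0,0],[0,0,0,0,0,0]]]}}

```text
time: 32.5
ee_pos: [0.5705, -0.3245, 0.0582]
ee_rot: [[-0.999, -0.05, 0.004], [-0.05, 0.999, -0.001], [-0.004, -0.001, -1.0]]
force: [6.5, -1.5, -1.8]
opening: 0.0128
grip_force: 30.0
```

Call:
{"op": "move_arm", "data": {"commands": [[[0,0,0,0,0,0],[0,0,0,0,0,0],[0,0,0,0,0,0],[0,0,0,0,0,0]]], "hand": 40}}

```text
time: 32.9
ee_pos: [0.5672, -0.325, 0.0575]
ee_rot: [[-0.999, -0.048, -0.001], [-0.048, 0.999, 0.0], [0.001, 0.0, -1.0]]
force: [-0.6, -0.5, 0.3]
opening: 0.0389
grip_force: 0.0
```

Call:
{"op": "move_arm", "data": {"commands": [[[0,0,0.5,0,0,0],[0,0,1,0,0,0],[0,0,1,0,0,0],[0,0,0.5,0,0,0],[0,0,0,0,0,0]]]}}

```text
time: 33.4
ee_pos: [0.5686, -0.3256, 0.1196]
ee_rot: [[-0.999, -0.048, 0.003], [-0.048, 0.999, -0.001], [-0.003, -0.001, -1.0]]
force: [-0.9, -0.2, 0.2]
opening: 0.04
grip_force: 0.0
```

```bash
python3 - <<'E'
from h import *
s=r.get_state(); print(s['ee_pos'],s['force'])
a=r.snapshot('scene')[180:300,280:440,::-1]
cv2.imwrite('pics/c8.png',cv2.resize(a,(800,600),interpolation=cv2.INTER_CUBIC))
E
```

```text
[ 0.56863145 -0.3255553   0.11957359] [-0.87681436 -0.21043765  0.19059244]
```

View pics/c8.png

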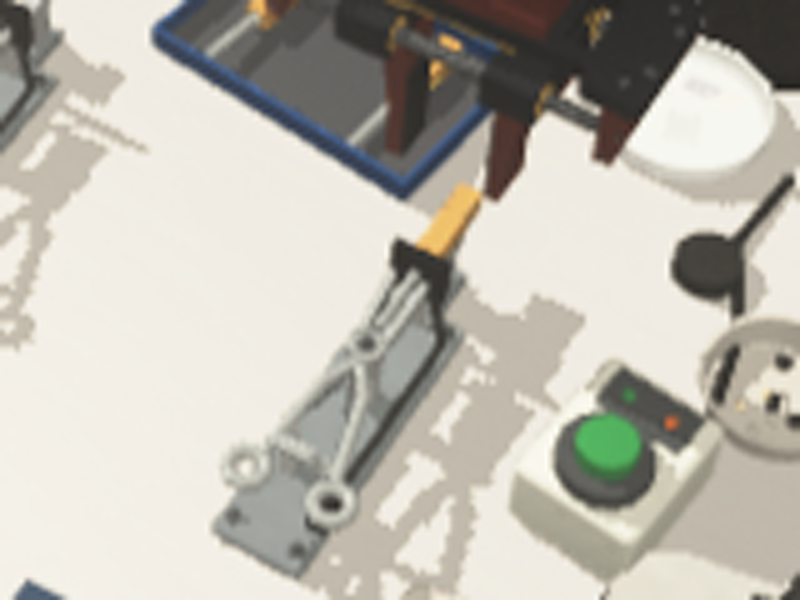

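The fresh stub sits home in the right forceps: brass at (455,215), flush against the black head. Next: squeeze the rings.

Call:
{"op": "move_arm", "data": {"commands": [[[-1,-0.08,0,0,0,0],[-1,-0.08,0,0,0,0],[-1,-0.08,0,0,0,0],[-1,-0.08,0,0,0,0],[-1,-0.08,0,0,0,0],[-1,-0.08,0,0,0,0],[-1,-0.08,0,0,0,0],[-0.82,-0.06,0,0,0,0],[0,0,0,0,0,0],[0,0,0,0,0,0]]], "hand": 87.8}}

```text
time: 34.45
ee_pos: [0.4118, -0.3372, 0.1175]
ee_rot: [[-0.999, -0.048, 0.0], [-0.048, 0.999, 0.0], [-0.0, 0.0, -1.0]]
force: [0.4, 0.3, 0.6]
opening: 0.0876
grip_force: 0.0
```

Call:
{"op": "move_arm", "data": {"commands": [[[0,0,-0.4,0,0,0],[0,0,-0.4,0,0,0],[0,0,-0.4,0,0,0],[0,0,0,0,0,0]]]}}

```text
time: 34.85
ee_pos: [0.411, -0.3366, 0.0921]
ee_rot: [[-0.999, -0.049, -0.002], [-0.049, 0.999, 0.001], [0.002, 0.001, -1.0]]
force: [-0.4, -0.6, -0.0]
opening: 0.0878
grip_force: 0.0
```

Call:
{"op": "move_arm", "data": {"commands": [[[0.03,0,-0.6,0,0,0],[0,0,-0.8,0,0,0],[0,0,-0.8,0,0,0],[0,0,0,0,0,0],[0,0.17,0,0,0,0],[0,0,0,0,0,0]]]}}

```text
time: 35.45
ee_pos: [0.4123, -0.3338, 0.0501]
ee_rot: [[-0.999, -0.049, 0.001], [-0.049, 0.999, -0.0], [-0.001, -0.0, -1.0]]
force: [-0.1, 0.3, 0.1]
opening: 0.0878
grip_force: 0.0
```

Call:
{"op": "move_arm", "data": {"commands": [[[0,0,0,0,0,0],[0,0,0,0,0,0],[0,0,0,0,0,0],[0,0,0,0,0,0]]], "hand": 58}}

```text
time: 35.85
ee_pos: [0.4109, -0.3378, 0.0505]
ee_rot: [[-0.999, -0.045, 0.001], [-0.045, 0.999, -0.006], [-0.001, -0.006, -1.0]]
force: [-3.5, -12.0, -1.9]
opening: 0.0596
grip_force: 5.5
```

Call:
{"op": "move_arm", "data": {"commands": [[[0,0,0,0,0,0],[0,0,0,0,0,0],[0,0,0,0,0,0],[0,0,0,0,0,0],[0,0,0,0,0,0]]], "hand": 30}}

```text
time: 36.35
ee_pos: [0.411, -0.3331, 0.0501]
ee_rot: [[-0.999, -0.048, -0.001], [-0.048, 0.999, 0.002], [0.001, 0.002, -1.0]]
force: [-5.0, 2.2, 10.4]
opening: 0.0444
grip_force: 30.0
```

```bash
python3 - <<'E'
from h import *
s=r.get_state(); print(s['ee_pos'],s['force'],s['opening'],s['moment'])
a=r.snapshot('scene')[190:310,280:400,::-1]; b=r.snapshot('top')[190:300,330:440,::-1]
cv2.imwrite('pics/c9.png',np.hstack([cv2.resize(a,(400,400),interpolation=cv2.INTER_CUBIC),cv2.resize(b,(400,400),interpolation=cv2.INTER_CUBIC)]))
E
```

```text
[ 0.41096731 -0.33310261  0.05014351] [-4.98210991  2.21117951 10.37743556] 0.04435741338139402 [ 0.57298731  1.08059725 -0.01276911]
```

View pics/c9.png

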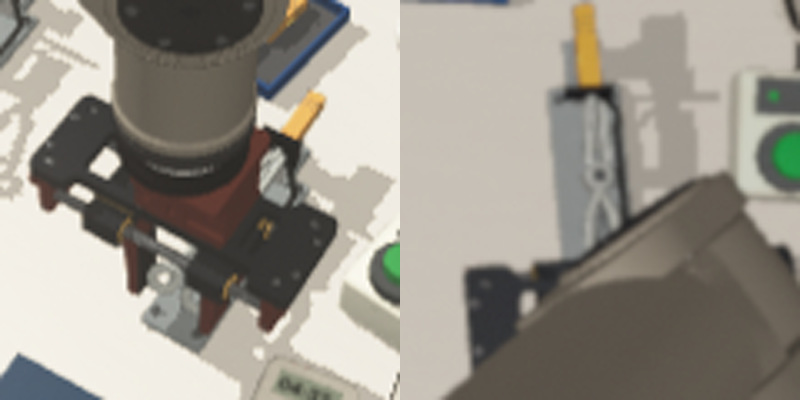

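```bash
python3 - <<'E'
from h import *
print(pt('scene',328,273,.045).round(4), px('scene',(.4115,-.3201,.045)).round(1), px('scene',(.4129,-.3491,.045)).round(1))
E
```

```text
[ 0.4131 -0.3215  0.045 ] [327.  273.2] [338.6 279.6]
```

Call:
{"op": "move_arm", "data": {"commands": [[[0,0,0.08,0,0,0],[0,0,0,0,0,0],[0,0,0,0,0,0]]]}}

```text
time: 36.75
ee_pos: [0.4108, -0.333, 0.0505]
ee_rot: [[-0.999, -0.049, -0.003], [-0.049, 0.999, 0.002], [0.002, 0.002, -1.0]]
force: [-3.4, 0.5, -7.9]
opening: 0.0443
grip_force: 30.0
```

Call:
{"op": "move_arm", "data": {"commands": [[[0.03,0,-0.035,0,0,0],[0,0,0,0,0,0],[0,0,0,0,0,0]]]}}

```text
time: 37.05
ee_pos: [0.4109, -0.3331, 0.0504]
ee_rot: [[-0.999, -0.048, -0.003], [-0.048, 0.999, 0.002], [0.003, 0.003, -1.0]]
force: [-6.7, 2.4, 1.1]
opening: 0.0443
grip_force: 30.0
```

Call:
{"op": "move_arm", "data": {"commands": [[[0,0,0,0,0,0],[0,0,0,0,0,0],[0,0,0,0,0,0]]], "hand": 51}}

```text
time: 37.35
ee_pos: [0.4124, -0.3358, 0.051]
ee_rot: [[-0.999, -0.047, 0.001], [-0.047, 0.999, -0.003], [-0.001, -0.003, -1.0]]
force: [-3.3, -4.1, -2.4]
opening: 0.0514
grip_force: 6.1
```

Call:
{"op": "move_arm", "data": {"commands": [[[0,0,0,0,0,0],[0,0,0,0,0,0],[0,0,0,0,0,0]]], "hand": 56}}

```text
time: 37.65
ee_pos: [0.4137, -0.3345, 0.0512]
ee_rot: [[-0.999, -0.049, 0.002], [-0.049, 0.999, -0.001], [-0.002, -0.001, -1.0]]
force: [0.1, -1.6, 1.4]
opening: 0.0559
grip_force: 0.7
```

Call:
{"op": "move_arm", "data": {"commands": [[[0,0,0,0,0,0],[0,0,0,0,0,0],[0,0,0,0,0,0],[0,0,0.6,0,0,0],[0,0,1,0,0,0],[0,0,1,0,0,0],[0,0,1,0,0,0],[0,0.5,1,0,0,0],[0.8,1,0.5,0,0,0],[0.8,1,0,0,0,0]]], "hand": 87.8}}

```text
time: 38.65
ee_pos: [0.4454, -0.2844, 0.155]
ee_rot: [[-0.999, -0.046, 0.003], [-0.046, 0.999, -0.001], [-0.003, -0.001, -1.0]]
force: [0.6, -0.2, 0.5]
opening: 0.0879
grip_force: 0.0
```

Call:
{"op": "move_arm", "data": {"commands": [[[0.8,1,0,0,0,0],[0.8,1,0,0,0,0],[0.8,1,0,0,0,0],[0.8,1,0,0,0,0],[0.8,1,0,0,0,0],[0,0,0,0,0,0]]], "hand": 0}}

```text
time: 39.25
ee_pos: [0.527, -0.1804, 0.1531]
ee_rot: [[-0.999, -0.054, 0.001], [-0.054, 0.999, 0.001], [-0.001, 0.001, -1.0]]
force: [0.5, -0.4, 0.3]
opening: 0.0431
grip_force: 0.0
```

```bash
python3 - <<'E'
from h import *
s=r.get_state(); print(s['ee_pos'],s['force'])
b=r.snapshot('top')[180:290,340:460,::-1]; a=r.snapshot('scene')[190:300,290:410,::-1]
cv2.imwrite('pics/c10.png',np.hstack([cv2.resize(x,(400,367),interpolation=cv2.INTER_CUBIC) for x in(b,a)]))
E
```

```text
[ 0.52700589 -0.1803738   0.15310907] [ 0.50059985 -0.39687595  0.25464891]
```

View pics/c10.png

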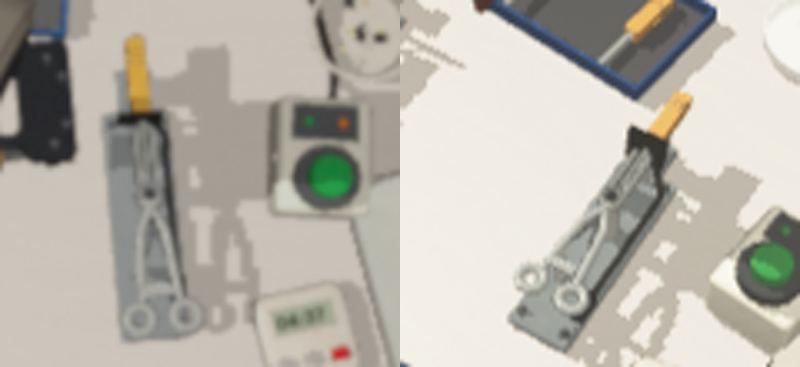

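The right forceps has locked: its ring spacing is back to 13.8 px. Before pressing the button I'll check how much room the right microscope column leaves.

```bash
python3 - <<'E'
from h import *
def tri(a,b):
    c1,d1=ray('top',*a);c2,d2=ray('scene',*b)
    s=np.linalg.lstsq(np.c_[d1,-d2],c2-c1,rcond=None)[0]; p=c1+d1*s[0];q=c2+d2*s[1]; return np.round((p+q)/2,3),np.linalg.norm(p-q).round(3)
print('col top', tri((554,232),(494,238)),'left corner',tri((538,224),(478,245)))
print('lowleft dark (z .1,.2)',pt('top',490,245,.1).round(3),pt('top',490,245,.2).round(3))
im=r.snapshot('top')[:,:,::-1].copy()
H,S,V=cv2.split(cv2.cvtColor(im,cv2.COLOR_BGR2HSV)); m=((H>10)&(H<25)&(S>120)&(V>110)); m[:185]=0
k,l,st,ce=cv2.connectedComponentsWithStats(m.astype(np.uint8))
for i in range(1,k):
    if st[i,4]>40:
        ys,xs=np.where(l==i); c,wh,a=cv2.minAreaRect(np.c_[xs,ys].astype(np.float32)); print(st[i],c,[pt('top',*b,.0515)[:2].round(4).tolist() for b in cv2.boxPoints((c,wh,a))])
E
```

```text
col top (array([ 0.48 , -0.583,  0.304]), np.float64(0.007)) left corner (array([ 0.494, -0.571,  0.26 ]), np.float64(0.006))
lowleft dark (z .1,.2) [ 0.469 -0.539  0.1  ] [ 0.464 -0.507  0.2  ]
[378 191   7  23 119] (380.6307678222656, 202.04615783691406) [[0.5951, -0.3162], [0.5962, -0.3281], [0.5475, -0.332], [0.5463, -0.3201]]
```

Call:
{"op": "move_arm", "data": {"commands": [[[0,-0.9,0.5,0,0,-0.0227],[0,-0.9,0.5,0,0,-0.0227],[0,-0.9,0.5,0,0,-0.0227],[0,-0.9,0,0,0,-0.0227],[0,-0.9,0,0,0,-0.0227],[-0.2,-0.9,0,0,0,-0.0227],[-0.2,-0.9,0,0,0,-0.0227],[-0.2,-0.9,0,0,0,-0.0227],[-0.2,-0.9,0,0,0,-0.0227],[-0.2,-0.9,0,0,0,-0.0227]]]}}

```text
time: 40.4
ee_pos: [0.5028, -0.3659, 0.183]
ee_rot: [[-0.184, 0.983, -0.0], [0.983, 0.184, -0.0], [-0.0, -0.0, -1.0]]
force: [0.1, -0.1, -0.8]
opening: 0.0002
grip_force: 0.0
```

Call:
{"op": "move_arm", "data": {"commands": [[[-0.15,-0.9,0,0,0,-0.0227],[0,-0.9,0,0,0,0],[0,-0.9,0,0,0,0],[0,-0.9,0,0,0,0],[0,-0.5,0,0,0,0],[0,0,-1,0,0,0],[0,0,-1,0,0,0],[0,0,-1,0,0,0],[0,0,-0.5,0,0,0],[0,0,0,0,0,0]]]}}

```text
time: 41.4
ee_pos: [0.5005, -0.4455, 0.1115]
ee_rot: [[-0.05, 0.999, -0.002], [0.999, 0.05, 0.002], [0.002, -0.002, -1.0]]
force: [-0.0, -0.0, -0.3]
opening: 0.0005
grip_force: 0.0
```

Call:
{"op": "move_arm", "data": {"commands": [[[0,0.1,-0.7,0,0,0],[0,0,-0.6,0,0,0],[0,0,-0.2,0,0,0],[0,0,-0.2,0,0,0],[0,0,0,0,0,0]]]}}

```text
time: 41.9
ee_pos: [0.5017, -0.4438, 0.0803]
ee_rot: [[-0.05, 0.999, 0.001], [0.999, 0.05, 0.002], [0.002, 0.001, -1.0]]
force: [-2.6, 6.1, 13.0]
opening: 0.0004
grip_force: 6.9
```

Call:
{"op": "move_arm", "data": {"commands": [[[0,0,-0.1,0,0,0],[0,0,0,0,0,0],[0,0,0,0,0,0]]]}}

```text
time: 42.2
ee_pos: [0.5018, -0.4439, 0.08]
ee_rot: [[-0.05, 0.999, 0.002], [0.999, 0.05, 0.002], [0.002, 0.002, -1.0]]
force: [-5.6, 9.2, 26.5]
opening: 0.0004
grip_force: 13.2
```

Call:
{"op": "move_arm", "data": {"commands": [[[0,0,0.25,0,0,0],[0,0,0,0,0,0]]]}}

```text
time: 42.4
ee_pos: [0.5019, -0.4439, 0.0828]
ee_rot: [[-0.05, 0.999, 0.001], [0.999, 0.05, 0.0], [0.0, 0.001, -1.0]]
force: [-1.0, 1.5, 2.5]
opening: 0.0004
grip_force: 1.7
```

Call:
{"op": "move_arm", "data": {"commands": [[[0,0,0.12,0,0,0],[0,0,0,0,0,0]]]}}

```text
time: 42.6
ee_pos: [0.5019, -0.444, 0.0842]
ee_rot: [[-0.051, 0.999, 0.001], [0.999, 0.051, -0.0], [-0.0, 0.001, -1.0]]
force: [0.5, 0.2, 3.0]
opening: 0.0005
grip_force: 1.3
```

Call:
{"op": "move_arm", "data": {"commands": [[[0,0,0.12,0,0,0],[0,0,0,0,0,0]]]}}

```text
time: 42.8
ee_pos: [0.5018, -0.444, 0.0864]
ee_rot: [[-0.05, 0.999, 0.0], [0.999, 0.05, -0.0], [-0.0, 0.0, -1.0]]
force: [1.1, -0.5, 1.2]
opening: 0.0005
grip_force: 0.7
```

Call:
{"op": "move_arm", "data": {"commands": [[[0,0,0.12,0,0,0],[0,0,0,0,0,0]]]}}

```text
time: 43.0
ee_pos: [0.5012, -0.4441, 0.0887]
ee_rot: [[-0.05, 0.999, -0.001], [0.999, 0.05, -0.0], [0.0, -0.001, -1.0]]
force: [-1.5, -0.4, 0.3]
opening: 0.0004
grip_force: 0.0
```

The button went fully down and sprang back, 6 mm of spring travel between TCP z 0.080 and 0.0865. Next: release the right forceps.

Call:
{"op": "move_arm", "data": {"commands": [[[0,0,1,0,0,0],[0,0,1,0,0,0],[0,0,1,0,0,0],[-0.4,0.4,0,0,0,0.0227],[-0.4,0.4,0,0,0,0.0227],[-0.4,0.4,0,0,0,0.0227],[-0.4,0.4,0,0,0,0.0227],[-0.4,0.4,0,0,0,0.0227],[-0.4,0.4,0,0,0,0.0227],[-0.4,0.4,0,0,0,0.0227]]]}}

```text
time: 44.0
ee_pos: [0.445, -0.3882, 0.1501]
ee_rot: [[-0.869, 0.494, 0.001], [0.494, 0.869, -0.001], [-0.001, -0.0, -1.0]]
force: [-0.5, 0.1, 0.4]
opening: 0.0006
grip_force: 0.0
```

Call:
{"op": "move_arm", "data": {"commands": [[[-0.4,0.4,0,0,0,0.0227],[-0.4,0.4,0,0,0,0.0227],[-0.4,0.4,0,0,0,0.0227],[-0.35,0,0,0,0,0.0227],[0,0,-0.9,0,0,0],[0,0,-0.9,0,0,0],[0,0,-0.9,0,0,0],[0,0,-0.6,0,0,0],[0,0,0,0,0,0]]]}}

```text
time: 44.9
ee_pos: [0.4138, -0.3638, 0.0822]
ee_rot: [[-0.999, -0.048, -0.002], [-0.048, 0.999, 0.001], [0.002, 0.001, -1.0]]
force: [0.1, -0.2, 0.6]
opening: 0.0007
grip_force: 0.0
```

Same press sequence as before, starting 2–4 mm higher.

Call:
{"op": "move_arm", "data": {"commands": [[[0,0,-0.4,0,0,0],[0,0,-0.25,0,0,0],[0,0,-0.12,0,0,0],[0,0,-0.12,0,0,0],[0,0,-0.12,0,0,0],[0,0,-0.06,0,0,0],[0,0,0,0,0,0],[0,0,0,0,0,0]]]}}

```text
time: 45.7
ee_pos: [0.4162, -0.3668, 0.063]
ee_rot: [[-0.999, -0.047, 0.004], [-0.048, 0.999, -0.005], [-0.004, -0.005, -1.0]]
force: [0.6, -3.8, 6.7]
opening: 0.0001
grip_force: 3.2
```

Call:
{"op": "move_arm", "data": {"commands": [[[0,-0.15,0,0,0,0],[0,-0.15,0,0,0,0],[0,-0.15,0,0,0,0],[0,-0.15,0,0,0,0],[0,-0.1,0,0,0,0],[0,0,0,0,0,0],[0,-0.1,0.2,0,0,0],[0,-0.1,0.3,0,0,0],[0,0,1,0,0,0],[0,0,1,0,0,0]]]}}

```text
time: 46.7
ee_pos: [0.4138, -0.3821, 0.1118]
ee_rot: [[-0.999, -0.048, -0.001], [-0.048, 0.999, 0.0], [0.001, 0.0, -1.0]]
force: [0.3, -0.1, 0.2]
opening: 0.0004
grip_force: 0.0
```

Call:
{"op": "move_arm", "data": {"commands": [[[1,0.35,0.3,0,0,0],[1,0.35,0,0,0,0],[1,0.35,0,0,0,0],[1,0.35,0,0,0,0],[1,0.35,0,0,0,0],[1,0.35,0,0,0,0],[1,0.35,0,0,0,0],[0.7,0.35,0,0,0,0],[0,0,0,0,0,0],[0,0,0,0,0,0]]], "hand": 40}}

```text
time: 47.7
ee_pos: [0.5681, -0.3258, 0.1168]
ee_rot: [[-0.999, -0.049, -0.001], [-0.049, 0.999, 0.0], [0.001, 0.0, -1.0]]
force: [-0.7, 0.3, -0.2]
opening: 0.04
grip_force: 0.0
```

```bash
python3 - <<'E'
from h import *
s=r.get_state(); print(s['ee_pos'],s['force'])
b=r.snapshot('top')[120:290,260:430,::-1]; a=r.snapshot('scene')[160:300,240:410,::-1]
cv2.imwrite('pics/c11.png',np.hstack([cv2.resize(x,(400,400),interpolation=cv2.INTER_CUBIC) for x in(b,a)]))
E
```

```text
[ 0.56807599 -0.32581653  0.11677432] [-0.70312666  0.32334826 -0.15221043]
```

View pics/c11.png

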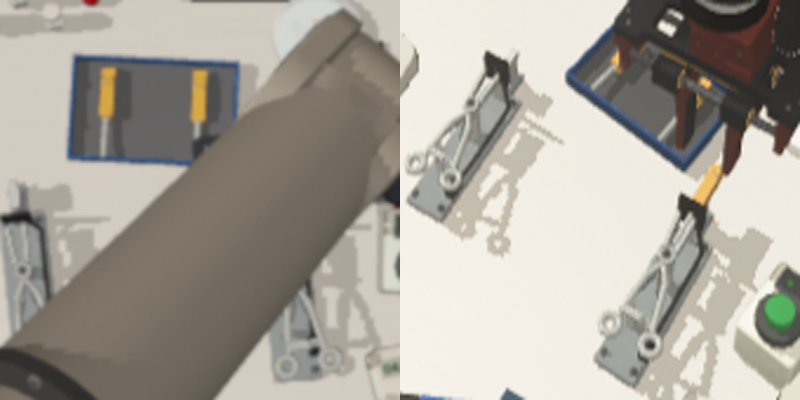

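It's open, with rings about 20 px apart and the stub still in place. The tray hasn't moved. Next: grip the stub and pull it out.

Call:
{"op": "move_arm", "data": {"commands": [[[0.12,0.04,-0.7,0,0,0],[0,0,-0.8,0,0,0],[0,0,-0.8,0,0,0],[0,0,-0.6,0,0,0],[0,0,0,0,0,0],[0,0,0,0,0,0]]]}}

```text
time: 48.4
ee_pos: [0.5707, -0.3253, 0.0589]
ee_rot: [[-0.999, -0.048, -0.001], [-0.048, 0.999, 0.0], [0.001, 0.0, -1.0]]
force: [0.2, 0.2, 0.5]
opening: 0.04
grip_force: 0.0
```

Call:
{"op": "move_arm", "data": {"commands": [[[0,0,0,0,0,0],[0,0,0,0,0,0],[0,0,0,0,0,0],[0,0,0,0,0,0],[0,0,0,0,0,0]]], "hand": 5}}

```text
time: 48.9
ee_pos: [0.5713, -0.3253, 0.0598]
ee_rot: [[-0.999, -0.048, 0.001], [-0.048, 0.999, -0.0], [-0.001, -0.0, -1.0]]
force: [-0.6, -0.0, 2.4]
opening: 0.0126
grip_force: 30.0
```

Call:
{"op": "move_arm", "data": {"commands": [[[0.3,0.014,0,0,0,0],[0.5,0.024,0,0,0,0],[0.6,0.029,0,0,0,0],[0.6,0.029,0,0,0,0],[0.5,0.024,0,0,0,0],[0,0,0.5,0,0,0],[0,0,0.8,0,0,0],[0,0,0.8,0,0,0],[0,0,0,0,0,0],[0,0,0,0,0,0]]]}}

```text
time: 49.9
ee_pos: [0.6211, -0.3231, 0.1025]
ee_rot: [[-0.999, -0.048, 0.002], [-0.048, 0.999, -0.0], [-0.002, -0.001, -1.0]]
force: [-0.3, 0.2, -1.6]
opening: 0.0123
grip_force: 30.0
```

```bash
python3 - <<'E'
from h import *
P=tray(); a=P[:,0]-.0814*P[:,1]; b=P[:,1]+.0814*P[:,0]
print(np.percentile(a,[1,99]),np.percentile(b,[1,99]),'ref',.6616+.2045*.0814,-.2045+.0814*.6616)
E
```

```text
[0.62768639 0.73027703] [-0.19119827 -0.06876411] ref 0.6782463 -0.15064576
```

Call:
{"op": "move_arm", "data": {"commands": [[[0.5,0.98,0,0,0,-0.0035],[0.5,0.98,0,0,0,-0.0035],[0.5,0.98,0,0,0,-0.0035],[0.5,0.98,0,0,0,-0.0035],[0.5,0.98,0,0,0,-0.0035],[0.47,0.98,0,0,0,-0.0033],[0,0,0,0,0,0],[0,0,-1,0,0,0],[0,0,-1,0,0,0],[0,0,-0.8,0,0,0]]]}}

```text
time: 50.95
ee_pos: [0.679, -0.2064, 0.0439]
ee_rot: [[-0.997, 0.083, -0.002], [0.083, 0.997, -0.0], [0.002, -0.0, -1.0]]
force: [-0.9, -1.1, -1.2]
opening: 0.0128
grip_force: 30.0
```

Call:
{"op": "move_arm", "data": {"commands": [[[0,0,-0.6,0,0,0],[0,0,-0.2,0,0,0],[0,0,0,0,0,0],[0,0,0,0,0,0]]]}}

```text
time: 51.35
ee_pos: [0.6808, -0.2056, 0.0301]
ee_rot: [[-0.997, 0.082, 0.001], [0.082, 0.997, -0.0], [-0.001, -0.0, -1.0]]
force: [0.3, 0.7, -1.1]
opening: 0.0125
grip_force: 30.0
```

Call:
{"op": "move_arm", "data": {"commands": [[[0,0,-0.12,0,0,0],[0,0,-0.12,0,0,0],[0,0,-0.06,0,0,0],[0,0,0,0,0,0],[0,0,0,0,0,0]]]}}

```text
time: 51.85
ee_pos: [0.6809, -0.2053, 0.025]
ee_rot: [[-0.997, 0.082, 0.001], [0.082, 0.997, 0.0], [-0.001, 0.0, -1.0]]
force: [-2.9, 1.1, 8.7]
opening: 0.0129
grip_force: 30.0
```

Call:
{"op": "move_arm", "data": {"commands": [[[0,0,0,0,0,0],[0,0,0,0,0,0],[0,0,0,0,0,0]]], "hand": 26}}

```text
time: 52.15
ee_pos: [0.6804, -0.205, 0.0232]
ee_rot: [[-0.997, 0.082, -0.0], [0.082, 0.997, 0.0], [0.0, 0.0, -1.0]]
force: [-0.0, 0.6, 0.6]
opening: 0.026
grip_force: 0.0
```

Call:
{"op": "move_arm", "data": {"commands": [[[0,0,0.5,0,0,0],[0,0,1,0,0,0],[0,0,1,0,0,0],[0,0,1,0,0,0],[0,0,1,0,0,0],[0,0.5,1,0,0,0],[0,1,1,0,0,0],[0,1,0,0,0,0],[0,1,0,0,0,0],[0,1,0,0,0,0]]]}}

```text
time: 53.15
ee_pos: [0.6807, -0.1135, 0.1551]
ee_rot: [[-0.997, 0.082, 0.002], [0.082, 0.997, 0.001], [-0.001, 0.001, -1.0]]
force: [0.5, -0.0, -0.2]
opening: 0.0262
grip_force: 0.0
```

Call:
{"op": "move_arm", "data": {"commands": [[[0,1,0,0,0,0],[0,1,0,0,0,0],[0,0,0,0,0,0],[0,0,0,0,0,0]]]}}

```text
time: 53.55
ee_pos: [0.6806, -0.0749, 0.1543]
ee_rot: [[-0.997, 0.081, 0.001], [0.081, 0.997, -0.0], [-0.001, -0.0, -1.0]]
force: [-0.1, -0.4, -0.5]
opening: 0.0262
grip_force: 0.0
```

```bash
python3 - <<'E'
from h import *
s=r.get_state(); print(s['ee_pos'],s['force'])
im=r.snapshot('top'); cv2.imwrite('pics/c12.png',cv2.resize(im[120:300,240:480,::-1],(640,480),interpolation=cv2.INTER_CUBIC))
E
```

```text
[ 0.68055881 -0.07492386  0.15432362] [-0.07936611 -0.36894767 -0.51843069]
```

View pics/c12.png

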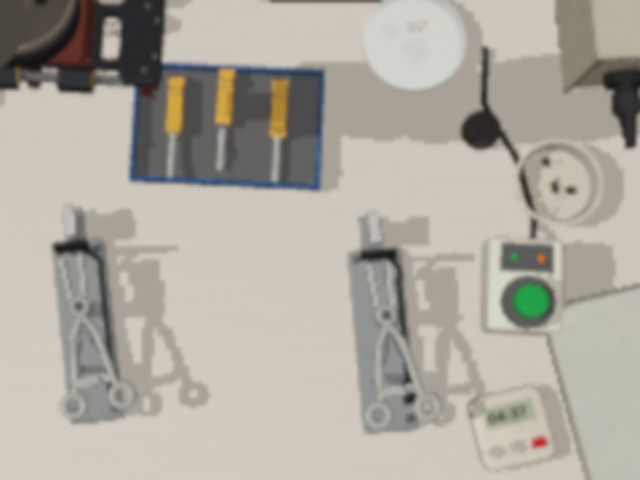

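```bash
python3 - <<'E'
from h import *
im=r.snapshot('top')[:,:,::-1].copy(); cv2.imwrite('pics/c13.png',np.hstack([cv2.resize(im[138:196,284:364],(440,319),interpolation=cv2.INTER_CUBIC),cv2.resize(r.snapshot('scene')[160:220,300:390,::-1],(360,319),interpolation=cv2.INTER_CUBIC)]))
H,S,V=cv2.split(cv2.cvtColor(im,cv2.COLOR_BGR2HSV)); m=((H>10)&(H<25)&(S>120)&(V>100)); m[:140]=0;m[190:]=0
k,l,st,ce=cv2.connectedComponentsWithStats(m.astype(np.uint8))
X=np.array([.9967,-.0814]);Y=np.array([.0814,.9967]);c=np.array([.6616,-.2045])
for i in range(1,k):
    if st[i,4]>40:
        ys,xs=np.where(l==i)
        W=np.array([pt('top',x,y,.015)[:2] for x,y in zip(xs,ys)])-c; C=W-W.mean(0); v=np.linalg.svd(C)[2][0]; v*=np.sign(v[0])
        a=W@X; print(st[i],'local x',a.min().round(4),a.max().round(4),'y',(W@Y).mean().round(4),'yaw',np.degrees(np.arctan2(v[1],v[0])).round(1))
E
```

```text
[321 146   7  21 121] local x 0.0015 0.0496 y 0.0043 yaw -6.0
[302 149   8  21 127] local x -0.0073 0.0402 y 0.0471 yaw -4.3
[341 150   7  22 126] local x -0.0072 0.0425 y -0.0426 yaw -5.4
```

View pics/c13.png

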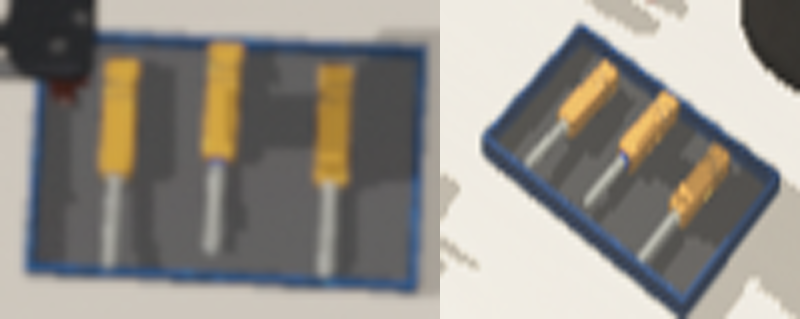

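The middle stub sits against the tray's far wall, its end at local x 49.6 mm against 49.5 mm for the inner wall face. I'll regrip it and move it 7 mm back towards the robot.

Call:
{"op": "move_arm", "data": {"commands": [[[0,-1,0,0,0,0],[0,-1,0,0,0,0],[0,-1,0,0,0,0],[0,-1,0,0,0,0],[0,-1,0,0,0,0],[0,-1,0,0,0,0],[0,-0.5,0,0,0,0],[0,0,-1,0,0,0],[0,0,-1,0,0,0],[0,0,-1,0,0,0]]]}}

```text
time: 54.7
ee_pos: [0.6803, -0.2055, 0.0928]
ee_rot: [[-0.997, 0.083, 0.0], [0.083, 0.997, 0.0], [-0.0, 0.0, -1.0]]
force: [0.1, 0.3, -0.2]
opening: 0.0261
grip_force: 0.0
```

Call:
{"op": "move_arm", "data": {"commands": [[[0,0,-1,0,0,0],[0,0,-1,0,0,0],[0,0,-0.8,0,0,0],[0,0,0,0,0,0],[0,0,0,0,0,0]]]}}

```text
time: 55.2
ee_pos: [0.6804, -0.2055, 0.0376]
ee_rot: [[-0.997, 0.082, -0.0], [0.082, 0.997, -0.0], [0.0, -0.0, -1.0]]
force: [-0.0, -0.1, -0.1]
opening: 0.0262
grip_force: 0.0
```

Call:
{"op": "move_arm", "data": {"commands": [[[0,0,-0.4,0,0,0],[0,0,-0.28,0,0,0],[0,0,0,0,0,0],[0,0,0,0,0,0]]]}}

```text
time: 55.6
ee_pos: [0.6804, -0.2051, 0.0238]
ee_rot: [[-0.997, 0.082, -0.0], [0.082, 0.997, 0.0], [0.0, 0.0, -1.0]]
force: [0.5, -1.3, -0.1]
opening: 0.0258
grip_force: 0.0
```

Call:
{"op": "move_arm", "data": {"commands": [[[0,0,0,0,0,0],[0,0,0,0,0,0],[0,0,0,0,0,0],[0,0,0,0,0,0]]], "hand": 5}}

```text
time: 56.0
ee_pos: [0.6806, -0.2051, 0.0241]
ee_rot: [[-0.997, 0.082, 0.0], [0.082, 0.997, 0.0], [-0.0, 0.0, -1.0]]
force: [-0.0, -0.1, 1.6]
opening: 0.0124
grip_force: 30.0
```

Call:
{"op": "move_arm", "data": {"commands": [[[0,0,0.2,0,0,0],[0,0,0.1,0,0,0],[-0.17,0.014,0,0,0,0],[-0.18,0.014,0,0,0,0],[0,0,0,0,0,0],[0,0,-0.12,0,0,0],[0,0,-0.12,0,0,0],[0,0,-0.06,0,0,0],[0,0,0,0,0,0],[0,0,0,0,0,0]]]}}

```text
time: 57.0
ee_pos: [0.6733, -0.2045, 0.024]
ee_rot: [[-0.997, 0.082, -0.0], [0.082, 0.997, 0.0], [0.0, 0.0, -1.0]]
force: [-2.3, 1.4, 4.5]
opening: 0.0128
grip_force: 30.0
```

Release and leave as before, then check.

Call:
{"op": "move_arm", "data": {"commands": [[[0,0,0,0,0,0],[0,0,0,0,0,0],[0,0,0,0,0,0]]], "hand": 26}}

```text
time: 57.3
ee_pos: [0.6734, -0.2046, 0.0234]
ee_rot: [[-0.997, 0.082, -0.0], [0.082, 0.997, -0.0], [0.0, -0.0, -1.0]]
force: [-0.0, -0.7, -0.4]
opening: 0.026
grip_force: 0.0
```

Call:
{"op": "move_arm", "data": {"commands": [[[0,0,0.5,0,0,0],[0,0,1,0,0,0],[0,0,1,0,0,0],[0,0,1,0,0,0],[0,0,1,0,0,0],[0,0.5,1,0,0,0],[0,1,1,0,0,0],[0,1,0,0,0,0],[0,1,0,0,0,0],[0,1,0,0,0,0]]]}}

```text
time: 58.3
ee_pos: [0.6737, -0.1129, 0.1556]
ee_rot: [[-0.997, 0.082, 0.002], [0.082, 0.997, 0.001], [-0.002, 0.001, -1.0]]
force: [-0.6, 1.1, 0.4]
opening: 0.0259
grip_force: 0.0
```

Call:
{"op": "move_arm", "data": {"commands": [[[0,1,0,0,0,0],[0,1,0,0,0,0],[0,1,0,0,0,0],[0,0,0,0,0,0],[0,0,0,0,0,0]]]}}

```text
time: 58.8
ee_pos: [0.6736, -0.0544, 0.1547]
ee_rot: [[-0.997, 0.081, 0.001], [0.081, 0.997, -0.0], [-0.001, -0.0, -1.0]]
force: [0.5, -0.9, -0.6]
opening: 0.0259
grip_force: 0.0
```

```bash
python3 - <<'E'
from h import *
s=r.get_state(); print(s['ee_pos'],s['force'])
im=r.snapshot('top')[:,:,::-1].copy()
H,S,V=cv2.split(cv2.cvtColor(im,cv2.COLOR_BGR2HSV)); m=((H>10)&(H<25)&(S>120)&(V>100)); m[:140]=0;m[190:]=0
k,l,st,ce=cv2.connectedComponentsWithStats(m.astype(np.uint8))
X=np.array([.9967,-.0814]);Y=np.array([.0814,.9967]);c=np.array([.6616,-.2045])
for i in range(1,k):
    if st[i,4]>40:
        ys,xs=np.where(l==i)
        W=np.array([pt('top',x,y,.015)[:2] for x,y in zip(xs,ys)])-c; a=W@X; print(st[i],'local x',a.min().round(4),a.max().round(4),'y',(W@Y).mean().round(4))
P=tray(); a=P[:,0]-.0814*P[:,1]; b=P[:,1]+.0814*P[:,0]
print(np.percentile(a,[1,99]),np.percentile(b,[1,99]))
E
```

```text
[ 0.67355355 -0.05437361  0.15474176] [ 0.52537051 -0.93041706 -0.61632774]
[302 149   7  21 126] local x -0.0073 0.0402 y 0.0472
[322 149   7  21 117] local x -0.0054 0.0425 y 0.0023
[341 150   7  22 126] local x -0.0072 0.0425 y -0.0426
[0.62778832 0.73005175] [-0.23040702 -0.06434243]
```

All three stubs lie inside the tray, about 45 mm apart. Both forceps are open and the robot is clear, so I'll hand in.

```bash
python3 -c "
from cell import r
print(r.hand_in())"
```

```text
the job is handed in; nothing more can be done
None
```

I handed the job in: both cured stubs and the one fresh stub, locked in the right forceps while the button was pressed fully down, lie flat in the tray, and both forceps are open. The final stub came out of the forceps about 7 mm off-centre in the grip and ended against the tray's far wall, so I regripped it and set it back clear.

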